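Prop the hood of the dry bath open

TASK

Open the clear hood of the bath by its black handle until it stays up by itself, then swing the prop rod (orange sleeve, red ball end) up from the side of the bath and stand it under the yellow socket on the hood's edge. Lower the hood by its handle so that the ball seats in the socket, press down gently for a moment to confirm that the rod holds it, and let go, leaving the hood resting on the rod. Leave the glassware and other loose things around the bath where they are.

Things in the scene. Friction and masses are not known exactly. Their poses are not given: they have to be found in the camera images.
- bath: White laboratory dry bath with amber vials in its well, fixed to the bench. 220 mm deep (x) by 250 mm wide (y) by 100 mm high; origin at the centre of its underside. Its own -x is the front (handle side), its own +y its left, z up. The prop rod lies along its own -y side, 55 mm clear of the wall.
- hood_angle (a joint): Angle of the hood about its hinge, rad: 0 shut, 1.3 the upper stop. The hinge axis is the bath's y axis through point hood_hinge. The hood weighs about 0.5 kg; its stiff hinge holds it where it is left above about 1.05 rad, below about 0.95 rad it sinks shut by itself. Lifting takes about 4 N (lowering it next to nothing) at the handle. Near the stop (1.2 or more) there is the most room for a gripper at the rod. Reads 0.87 when the rod's ball is seated in the socket.
- hood_hinge (a point): Point on the hood's hinge axis, midway along it: 105 mm behind the bath's centre (its +x) and 105 mm up; fixed to the bath.
- handle (a point): Grasp point of the hood's black handle, a fin sticking out 58 mm from the front of the hood, 16 mm thick across the bath's y, 22 mm high. The point is the middle of its outer part, 18 mm from its end, 240 mm from the hinge and 23 mm above the hood's rim plane (in the hood's frame); it moves with the hood. Its y axis is the thin direction.
- rod_angle (a joint): Angle of the prop rod about its pivot, rad: 0 lying level along the bath's side, pointing to the bath's back (+x); grows as the ball end swings up, to a stop at 1.3. A little friction in it: it stays where it is left. Reads 0.82 when the ball is seated in the socket; the flared mouth of the socket catches the ball from about 0.76 to 0.89.
- rod_pivot (a point): Pivot of the prop rod, near the front of the bath's own -y side, 60 mm above the bench. The pivot axis is the bath's y axis; fixed to the bath.
- rod_grip (a point): Centre of the orange sleeve on the prop rod (60 mm long, 14 mm in diameter, along the rod), 75 mm from the pivot; moves with the rod.
- tip (a point): Centre of the red ball (14 mm in diameter) at the end of the prop rod, 180 mm from the pivot.
- seat (a point): Where the ball's centre comes to lie when seated in the yellow socket: an inverted trough under a plate on the hood's -y edge, 120 mm from the hinge, 18 mm wide at its roof and flaring to about 45 mm at its mouth, 20 mm deep, open towards the underside of the hood. Moves with the hood.
- hood: The clear hood with its blue rim, black handle and yellow socket; 215 mm deep, 250 mm wide, 47 mm high. Origin on its hinge axis (point hood_hinge); shut, its axes are the bath's, and it turns with hood_angle.
- rod: The steel prop rod, 8 mm thick, with its orange sleeve and red ball. Origin at its pivot, its x axis runs along the rod to the ball.
- beaker: Bystander: glass beaker, 68 mm wide, 85 mm high, on the bath's left; origin under its centre.
- jar: Bystander: amber jar, 60 mm wide, 80 mm high, on the bath's left; origin under its centre.
- flask: Bystander: green conical flask, 84 mm wide, 130 mm high; origin under its centre.
- cup: Bystander: yellow sample cup, 64 mm wide, 50 mm high; origin under its centre.
- reagent: Bystander: white bottle, 60 mm wide, 150 mm high; origin under its centre.
- spatula: Bystander: spatula 170 mm long lying on the bench on the left.

How it is judged:
On the way, in this order (a step that is already met when the one before it is completed fails the run):
1. the hood is raised past the propped height (joint over 1.0 rad) (value of joint hood_angle above 1 rad), for 0.2 s.
2. the rod is swung up (0.70 to 0.95 rad) while the hood is still above it (over 0.9 rad) (value of joint rod_angle between 0.7 and 0.95 rad and value of joint hood_angle above 0.9 rad), for 0.2 s.
3. the ball is seated (within 8 mm) and the hood is pressed down on the rod with more than 4 N (distance between tip and seat below 0.008 m and contact force between hood and rod above 4 N), for 0.2 s.
At the end, for the whole second after the job is handed in: The red ball is seated in the yellow socket (centre within 8 mm of its seated place), the rod stands at 0.70 to 0.95 rad and the hood rests on it at 0.80 to 0.95 rad with some weight on the rod (over 0.1 N), at rest (distance between tip and seat below 0.008 m and contact force between hood and rod above 0.1 N and value of joint hood_angle between 0.8 and 0.95 rad and value of joint rod_angle between 0.7 and 0.95 rad and velocity of joint hood_angle between -0.03 and 0.03 rad/s); the robot touches nothing.
It fails at once if a bystander is moved more than 40 mm (distance of any of beaker, jar, flask, cup, reagent, spatula from where it was at the start of the episode above 0.04 m).
It fails at once if the hood is forced onto the rod with more than 60 N (contact force between hood and rod above 60 N).
It also fails if it takes over 67 s, if anything falls off the work surface, if the arm or the gripper's body presses on something with over 40 N, if the wrist force passes 120 N, or if a joint passes its speed limit or range.

ROBOT

A 6-joint arm with a two-finger parallel gripper is mounted at the origin on the work surface. World frame = base frame: x ahead of the robot, y to its left, z up, the work surface at z = 0. Lengths are in m, angles in rad, forces in N, time in s.
With the tool pointing down it reaches from about 0.35 to 0.875 m from the base axis. Payload 15.5 kg.
Tool frame: the origin (TCP) lies on the centre line of the jaws, within the pads' length; the fingertips stand 17 mm ahead of it and the grasp point (between the pads) lies 2 mm behind it; x points along the fingers, y is the direction in which the jaws open and shut, and the axes are right-handed (so a half turn about x gives the same grasp; the last joint's range is limited). The gripper opens to 85 mm and grips with 20 to 120 N. Pads are 22 mm wide; open, the fingers measure 114 mm over their backs; the gripper's body (76 mm by 85 mm) begins 54 mm behind the grasp point. The pads swing forward as they close: fully open they stand 13 mm farther back than shut.
Start: joints at [1.103, 0.494, 1.345, -0, 1.302, -0.096], TCP at [0.227, 0.582, 0.211] pointing down, gripper open.
Joint ranges: [-2.91, 2.91], [-0.82, 2.16], [0.22, 2.67], [-1.22, 4.37], [0.12, 2.79], [-3.08, 3.08]. Speed limits (rad/s): [1.89, 1.89, 2.57, 3.01, 3.01, 3.01].

INTERFACE

Orientations are given as a 3x3 rotation matrix whose columns are the frame's x, y, z axes.
In Python, from cell import manip gives the robot as it stands. The module is installed in compiled form; this text tells all that it offers.
- The arm moves only by the shell command python3 -m creep 'ROWS' [OPENING] [FORCE]. ROWS is JSON, a list of rows, each an object with "travel": the shift along the tool's x, y, z in cm, a list of three; "twist": the turn, a rotation vector about the tool's x, y, z in degrees, a list of three. A call has 1 to 5 rows; each row is the pose to reach, as a shift and turn from the pose commanded when the call began, along the tool's axes at that moment; what a row does not reach only later rows make up. A row lasts 1/10 s, in which the tool goes at most 50 mm and 8.59 degrees, less where a joint would pass 70% of its speed; a pose out of reach is approached as far as the arm can. A call with a gripper value outside its range is refused whole. OPENING is the closure, from 0 (fully open) to 1 (shut), set as the call begins (- or left out, the last holds). The fingers move at their own pace and stop on an object; FORCE is the grip in N (left out, the last holds). Time passes only in rows, so rows that repeat a pose let the fingers close. It gives the time, the measured TCP pose, the force and the opening at its end, in the units of the state.
- manip.get_state(): the state, without advancing time (a new reading comes with each control period).
- manip.capture(name): name is "scene" or "side" or "wrist"; returns a dict with "image" (480x640x3 uint8, blue, green, red), "range_z" (480x640 float32, m along the optical axis (not along the pixel's ray), 0 where there is no reading), "camera_matrix" (3x3 intrinsics, pixels), "D" ([k1, k2, p1, p2, k3] as OpenCV has them; the pictures are not rectified), "R" (3x3) and "t" (3): a world point X has camera coordinates R X + t; the wrist camera has in their place "mount" (4x4, takes a point from camera to tool coordinates, whose origin is the TCP and whose axes are the tool frame's). Camera axes: x right, y down, z forward; pixel columns grow to the right and rows downward; lengths in m; the calibration is good to about 2 mm. A picture is of the moment at which its call begins: read the wrist's pose just before it.
- manip.sign_off(): hands the job in, once; it reports no verdict.
The state is a dict: "t": time; "joints": joint angles; "qvel": joint speeds; "joint_torque": joint torques, N m; "eef_pos": TCP position; "tool_rot": TCP orientation; "ft_force": force on the tool from outside, world axes, zero at the start; "torque": the same for the moment, N m; "width": finger opening in m.
Only numpy, scipy, OpenCV 4.12 (cv2) and the standard library are available. Lean on these libraries where they do the work, as an engineer would, in place of code of your own. Each camera call takes 0.05 s, during which the arm holds its last target.

## Working session

There is one attempt and no reset: what is moved stays moved. The work goes in short steps, Python scripts to look and compute and a shell command to move; the robot and the scene stay as the last step left them, time stands still between calls to the robot, and variables do not carry over. Pictures are saved under pics/ and viewed, and the job is handed in when it is done.

```bash
mkdir -p pics; ls
cat > h.py <<'E'
import numpy as np, cv2
from cell import manip
def snap(n,tag):
    s=manip.get_state(); c=manip.capture(n); cv2.imwrite(f'pics/{tag}.png',c['image'])
    np.savez(f'pics/{tag}.npz',**{k:v for k,v in c.items()},eef=s['eef_pos'],rot=s['tool_rot']); return c
E
python3 - <<'E'
from h import *
for n in ['scene','side','wrist']:
    c=snap(n,n+'0'); print(n,{k:np.round(c[k],3).tolist() for k in c if k not in('image','range_z')})
s=manip.get_state(); print({k:np.round(v,3).tolist() for k,v in s.items()})
E
```

```text
pics
scene {'camera_matrix': [[611.131, 0.0, 314.575], [0.0, 611.131, 234.496], [0.0, 0.0, 1.0]], 'D': [-0.205, 0.0, 0.0, 0.0, 0.0], 'R': [[-0.776, 0.63, 0.007], [0.383, 0.48, -0.79], [-0.501, -0.61, -0.614]], 't': [0.423, -0.166, 1.756]}
side {'camera_matrix': [[512.997, 0.0, 319.152], [0.0, 512.997, 236.052], [0.0, 0.0, 1.0]], 'D': [0.025, 0.0, 0.0, 0.0, 0.0], 'R': [[0.901, -0.433, 0.001], [-0.274, -0.571, -0.774], [0.336, 0.697, -0.633]], 't': [-0.519, 0.235, 1.132]}
wrist {'camera_matrix': [[383.546, 0.0, 316.999], [0.0, 383.546, 242.707], [0.0, 0.0, 1.0]], 'D': [-0.064, 0.0, 0.0, 0.0, 0.0], 'mount': [[-0.0, -0.304, 0.953, -0.163], [1.0, -0.0, 0.0, -0.0], [0.0, 0.953, 0.304, -0.078], [0.0, 0.0, 0.0, 1.0]]}
{'t': 0.15, 'joints': [1.104, 0.494, 1.346, 0.0, 1.303, -0.095], 'qvel': [0.001, -0.002, -0.001, 0.002, 0.0, 0.0], 'joint_torque': [0.002, -88.255, -38.406, -0.0, 0.007, 0.0], 'eef_pos': [0.227, 0.582, 0.21], 'tool_rot': [[-0.0, 0.363, 0.932], [-0.001, 0.932, -0.363], [-1.0, -0.001, -0.0]], 'ft_force': [-0.821, 0.436, -0.082], 'torque': [-0.039, -0.053, -0.037], 'width': 0.086}
```

View pics/scene0.png

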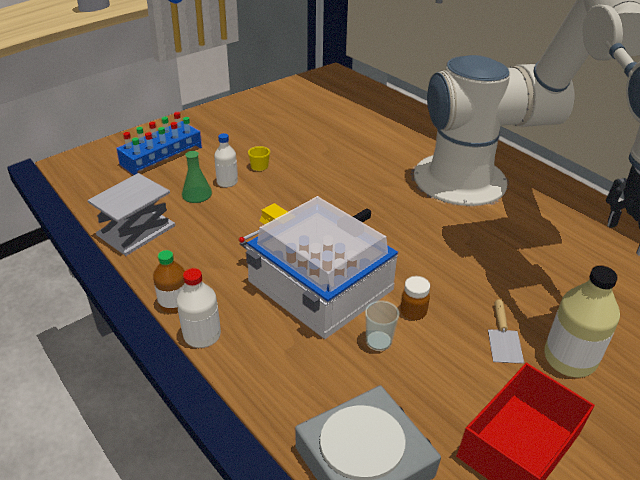

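View pics/side0.png

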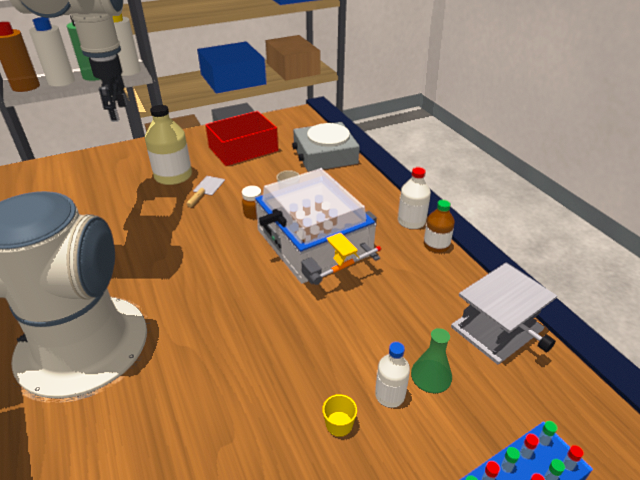

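View pics/wrist0.png

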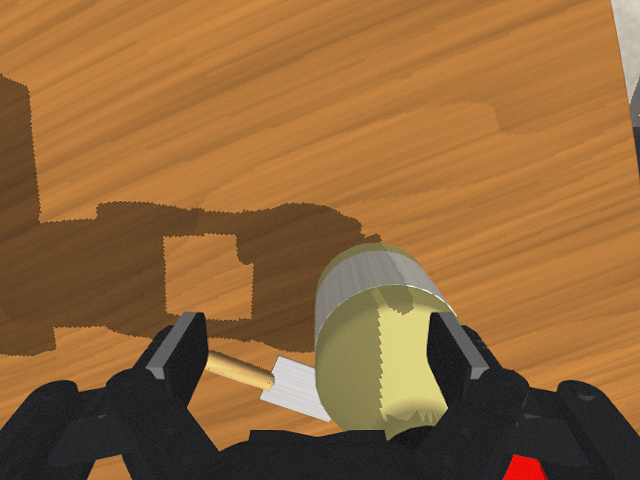

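The scene view shows the bath near (320,260), with the handle at (362,216). In the side view the handle is at (272,218), the yellow socket at (342,247), and the rod runs from the pivot at (312,270) to the ball at (378,249). Next I'll measure these points.

```bash
cat >> h.py <<'E'
def ld(tag): return dict(np.load(f'pics/{tag}.npz'))
def cam(c):
    if 'R' in c: return c['R'],c['t']
    M=c['mount']; T=np.eye(4); T[:3,:3]=c['rot']; T[:3,3]=c['eef']; W=np.linalg.inv(T@M); return W[:3,:3],W[:3,3]
def ray(c,uv):
    R,t=cam(c); n=cv2.undistortPoints(np.array(uv,float).reshape(-1,1,2),c['camera_matrix'],c['D']).reshape(-1,2)
    d=np.c_[n,np.ones(len(n))]; return -R.T@t, d@R   # origin, dirs (z-normalised)
def dep(c,uv):
    o,d=ray(c,uv); uv=np.atleast_2d(uv).astype(int); z=c['range_z'][uv[:,1],uv[:,0]]; return (o+d*z[:,None])[z>0]
def tri(cs,uvs):
    A=np.zeros((3,3));b=np.zeros(3)
    for c,uv in zip(cs,uvs):
        o,d=ray(c,uv); d=d[0]/np.linalg.norm(d[0]); P=np.eye(3)-np.outer(d,d); A+=P;b+=P@o
    X=np.linalg.solve(A,b); r=[]
    for c,uv in zip(cs,uvs):
        o,d=ray(c,uv); d=d[0]/np.linalg.norm(d[0]); r.append(np.linalg.norm((np.eye(3)-np.outer(d,d))@(X-o))*1000)
    return X,np.round(r,1)
def mask(c,lo,hi,box=None):
    h=cv2.cvtColor(c['image'],cv2.COLOR_BGR2HSV); m=cv2.inRange(h,np.array(lo),np.array(hi))
    if box: k=np.zeros_like(m); x0,y0,x1,y1=box; k[y0:y1,x0:x1]=255; m&=k
    return m
def px(m): v,u=np.nonzero(m); return np.c_[u,v]
E
python3 - <<'E'
from h import *
s=ld('scene0'); d=ld('side0')
for nm,c,bx in [('scene',s,(230,180,400,340)),('side',d,(240,160,400,290))]:
    for col,lo,hi in [('blue',(105,150,80),(125,255,255)),('red',(0,180,100),(4,255,255)),('orange',(5,200,200),(13,255,255)),('yellow',(22,150,120),(32,255,255)),('black',(0,0,0),(180,255,45))]:
        p=px(mask(c,lo,hi,bx)); 
        if len(p)==0: continue
        P=dep(c,p); print(nm,col,len(p),p.mean(0).round(1),p.min(0),p.max(0),'med',np.median(P,0).round(3),'z',np.percentile(P[:,2],[5,50,95]).round(3))
for t,c,(x0,y0,x1,y1) in [('a',s,(220,170,420,330)),('b',d,(240,160,400,290))]:
    cv2.imwrite(f'pics/z{t}.png',cv2.resize(c['image'][y0:y1,x0:x1],None,fx=4,fy=4,interpolation=2)[:600,:800])
E
```

```text
scene blue 1105 [321.9 271.3] [247 237] [396 300] med [0.697 0.203 0.109] z [0.105 0.109 0.111]
scene red 20 [241.1 238.9] [239 237] [243 241] med [ 0.705 -0.072  0.076] z [0.072 0.076 0.079]
scene yellow 315 [271.1 212.7] [259 203] [287 223] med [ 0.618 -0.076  0.11 ] z [0.085 0.11  0.113]
scene black 170 [344.8 227.1] [241 209] [370 310] med [0.482 0.091 0.132] z [0.08  0.132 0.139]
side blue 551 [311.6 228.7] [256 196] [374 250] med [ 0.521 -0.012  0.109] z [0.106 0.109 0.112]
side red 17 [321.9 211.9] [240 160] [380 250] med [ 0.697 -0.074  0.074] z [-0.002  0.074  0.08 ]
side orange 15 [353.4 259.6] [334 245] [380 270] med [ 0.581 -0.089  0.068] z [-0.001  0.068  0.078]
side yellow 449 [341.2 247.1] [327 234] [356 264] med [ 0.6   -0.071  0.111] z [0.09  0.111 0.114]
side black 353 [292.1 212.7] [260 160] [399 247] med [0.493 0.081 0.127] z [-0.003  0.127  0.138]
```

View pics/za.png

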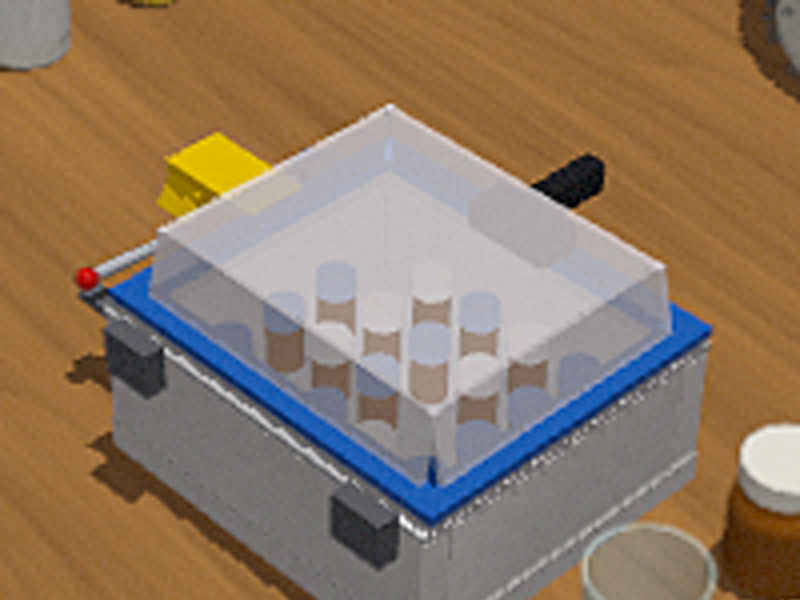

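View pics/zb.png

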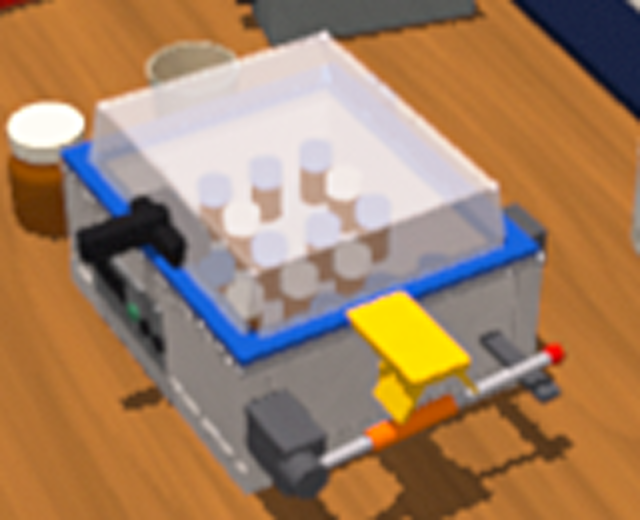

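Run:
```python
from h import *
s=ld('scene0'); d=ld('side0')
print('FL',tri([s,d],[(398,252),(255.75,198)])); print('BR',tri([s,d],[(246.3,242.5),(375.5,223.2)]))
def onz(c,uv,z): o,v=ray(c,uv); v=v[0]; return o+v*(z-o[2])/v[2]
z=.11
BL=onz(s,(327.5,300.5),z);FR=onz(d,(301.3,250.5),z);FL=onz(s,(398,252),z);FL2=onz(d,(255.75,198),z);BR=onz(s,(246.3,242.5),z);BR2=onz(d,(375.5,223.2),z)
print(FL,FL2,BL,FR,BR,BR2)
for a,b in [(BL,BR),(FL,FR),(FL2,FR),(BL,FL),(BR,FR),(BR2,FR)]:
    v=b-a; print(np.linalg.norm(v).round(4),np.degrees(np.arctan2(v[1],v[0])).round(2))
print('ball',tri([s,d],[(220+86/4,170+277/4),(240+555/4,160+353/4)]))
print('handle end top', tri([s,d],[(220+590/4,170+165/4),(240+85/4,160+245/4)]))
# hood outline via depth blue rect
P=np.vstack([dep(c,px(mask(c,(105,150,80),(125,255,255),b))) for c,b in [(s,(230,180,400,340)),(d,(240,160,400,290))]])
P=P[(P[:,2]>.1)&(P[:,2]<.115)]
r=cv2.minAreaRect(P[:,:2].astype(np.float32)*1000);print(r)
for c,b in [(s,(230,180,372,260)),(d,(255,190,290,235))]:
    m=mask(c,(0,0,0),(180,255,45),b); q=dep(c,px(m)); q=q[(q[:,2]>.1)&(q[:,2]<.15)]; r=cv2.minAreaRect(q[:,:2].astype(np.float32)*1000); print('handle',len(q),r,q.min(0),q.max(0),q.mean(0))
m=mask(d,(0,0,0),(180,255,45),(255,190,290,235));print(px(m).min(0),px(m).max(0))
```

```text
FL (array([0.48784041, 0.21283663, 0.10707996]), array([1., 1.]))
BR (array([ 0.72315966, -0.02037295,  0.10554423]), array([0., 0.]))
[0.48949265 0.21539294 0.11      ] [0.48722785 0.20786842 0.11      ] [0.7041671  0.23461393 0.11      ] [ 0.5093845  -0.04022142  0.11      ] [ 0.72611483 -0.01558859  0.11      ] [ 0.71991166 -0.02517127  0.11      ]
0.2512 -84.99
0.2564 -85.55
0.2491 -84.9
0.2155 -174.88
0.2181 -173.52
0.2111 -175.91
ball (array([ 0.70309616, -0.07424698,  0.07149192]), array([0.3, 0.3]))
handle end top (array([0.4570361 , 0.08249674, 0.12880796]), array([0.1, 0.1]))
((605.9066162109375, 96.93681335449219), (222.21290588378906, 257.0834045410156), 5.219561576843262)
handle 139 ((600.6414794921875, 57.50485610961914), (24.983064651489258, 296.4836120605469), 75.3154067993164) [0.4558786  0.00784238 0.10013211] [0.74087447 0.09766062 0.14037409] [0.48568145 0.08833212 0.13152058]
handle 240 ((489.1706848144531, 90.31692504882812), (55.693199157714844, 61.70060348510742), 69.64755249023438) [0.4533072  0.05458994 0.11483554] [0.51203564 0.1146954  0.14024504] [0.486018   0.07890758 0.13075989]
[260 210] [285 234]
```

Run:
```python
from h import *
s=ld('scene0'); d=ld('side0')
print('bottle cap',dep(s,[(603,275)]),'body',dep(s,[(585,320)]),'jar',dep(s,[(417,287)]),'beaker',dep(s,[(378,345)]))
for nm,c,uvs in [('side',d,{'cap':(160,112),'jarlid':(251,193),'flasktop':(440,336),'reagcap':(396,350),'cup':(340,403)})]:
    for k,u in uvs.items(): print(k,dep(c,[u]).round(3))
print('pivot', dep(d,[(240+300/4,160+460/4)]).round(3), 'sleeve',[dep(d,[(240+x/4,160+y/4)]).round(3) for x,y in [(380,432),(400,428),(440,412)]])
```

```text
bottle cap [[0.3475557  0.60209483 0.22882664]] body [[0.38858783 0.61438803 0.14706664]] jar [[0.51016497 0.2965932  0.07771927]] beaker [[0.64711497 0.32774107 0.02068867]]
cap [[0.336 0.574 0.229]]
jarlid [[0.495 0.275 0.082]]
flasktop [[ 0.637 -0.404  0.131]]
reagcap [[ 0.534 -0.407  0.149]]
cup [[ 0.432 -0.391  0.026]]
pivot [[ 0.52  -0.093  0.071]] sleeve [array([[ 0.575, -0.087,  0.067]]), array([[ 0.586, -0.092,  0.069]]), array([[ 0.615, -0.089,  0.069]])]
```

```bash
cat >> h.py <<'E'
from scipy.spatial.transform import Rotation as Ro
C=np.array([.610,.0966]); YAW=np.radians(5.1); ex=np.array([np.cos(YAW),np.sin(YAW),0]); ey=np.array([-np.sin(YAW),np.cos(YAW),0]); ez=np.array([0,0,1.])
def B(x,y,z): return np.array([*C,0])+x*ex+y*ey+z*ez
def W2B(p): p=np.asarray(p)-np.array([*C,0]); return np.array([p@ex,p@ey,p[2]])
def Rt(pitch): # tool x pitched down by pitch rad from bath +x
    x=np.cos(pitch)*ex-np.sin(pitch)*ez; return np.c_[x,ey,np.cross(x,ey)]
def hand(a,r=.240): return B(.105-r*np.cos(a)+.023*np.sin(a),0,.105+r*np.sin(a)+.023*np.cos(a))
def st():
    s=manip.get_state(); R=np.array(s['tool_rot'])
    print('t',round(s['t'],2),'bath',W2B(s['eef_pos']).round(4),'pitch',np.degrees(np.arctan2(-R[2,0],R[:,0]@ex)).round(1),'y.ex',round(float(R[:,1]@ex),3),'F',np.round(s['ft_force'],1),'w',round(s['width'],4),'q',np.round(s['joints'],2).tolist()); return s
def go(p,R,s=None): # p=TCP world
    s=s or manip.get_state(); R0=np.array(s['tool_rot']); print('travel cm',(R0.T@(p-np.array(s['eef_pos']))*100).round(2),'twist deg',np.degrees(Ro.from_matrix(R0.T@R).as_rotvec()).round(1))
E
python3 -m creep '[{"travel":[0,-5,0],"twist":[0,0,0]},{"travel":[0,-10,0],"twist":[0,0,0]},{"travel":[0,-15,0],"twist":[0,0,0]},{"travel":[0,-18,0],"twist":[0,0,0]}]'
python3 - <<'E'
from h import *
st(); R=Rt(np.radians(45)); go(hand(0)-.12*R[:,0],R); go(hand(0)-.06*R[:,0],R)
E
```

```text
t: 0.55
eef_pos: [0.16, 0.4111, 0.2104]
tool_rot: [[-0.001, 0.363, 0.932], [-0.002, 0.932, -0.363], [-1.0, -0.002, -0.0]]
ft_force: [-0.3, -0.4, -0.1]
width: 0.0856
t 0.55 bath [-0.4203  0.3533  0.2104] pitch 90.1 y.ex 0.445 F [-0.3 -0.4 -0.1] w 0.0856 q [1.06, 0.24, 1.77, -0.0, 1.13, -0.13]
travel cm [ -0.21 -22.73  33.66] twist deg [-25.  -44.2  10.5]
travel cm [  4.03 -20.83  37.46] twist deg [-25.  -44.2  10.5]
```

```bash
python3 -m creep '[{"travel":[-1,-1,5],"twist":[-4,-7,2]},{"travel":[-1,-4,9.5],"twist":[-8,-13,3]},{"travel":[-1,-7,13],"twist":[-11,-18,4]},{"travel":[-1,-10,17],"twist":[-14,-24,6]},{"travel":[-1,-13,21],"twist":[-17,-30,7]}]'
python3 - <<'E'
from h import *
st(); R=Rt(np.radians(45)); go(hand(0)-.12*R[:,0],R)
E
```

```text
t: 1.05
eef_pos: [0.309, 0.2178, 0.2211]
tool_rot: [[0.514, 0.052, 0.856], [0.007, 0.998, -0.065], [-0.858, 0.04, 0.512]]
ft_force: [3.8, -1.1, 0.1]
width: 0.0854
t 1.05 bath [-0.289   0.1475  0.2211] pitch 59.2 y.ex 0.141 F [ 3.8 -1.1  0.1] w 0.0854 q [0.8, 0.01, 2.21, -0.67, 0.63, -0.22]
travel cm [  4.82 -13.65   7.52] twist deg [ -7.8 -14.    3.2]
```

```bash
python3 -m creep '[{"travel":[1,-4,2],"twist":[-2.5,-5,1]},{"travel":[2,-8,4],"twist":[-5,-10,2]},{"travel":[3.5,-11,6],"twist":[-8,-14,3]},{"travel":[4.8,-13.6,7.5],"twist":[-8,-14,3]},{"travel":[4.8,-13.6,7.5],"twist":[-8,-14,3]}]'
python3 - <<'E'
from h import *
st(); R=Rt(np.radians(45)); go(hand(0)-.12*R[:,0],R); snap('wrist','w1')
E
```

```text
t: 1.55
eef_pos: [0.3836, 0.0953, 0.2394]
tool_rot: [[0.686, -0.061, 0.725], [0.021, 0.998, 0.064], [-0.727, -0.029, 0.686]]
ft_force: [-0.2, 12.4, 1.0]
width: 0.0858
t 1.55 bath [-0.2256  0.0188  0.2394] pitch 46.7 y.ex 0.028 F [-0.2 12.4  1. ] w 0.0858 q [0.19, -0.06, 2.41, -1.22, 0.12, -0.27]
travel cm [ 2.4  -1.79 -1.4 ] twist deg [-0.  -1.7  2.3]
```

View pics/w1.png

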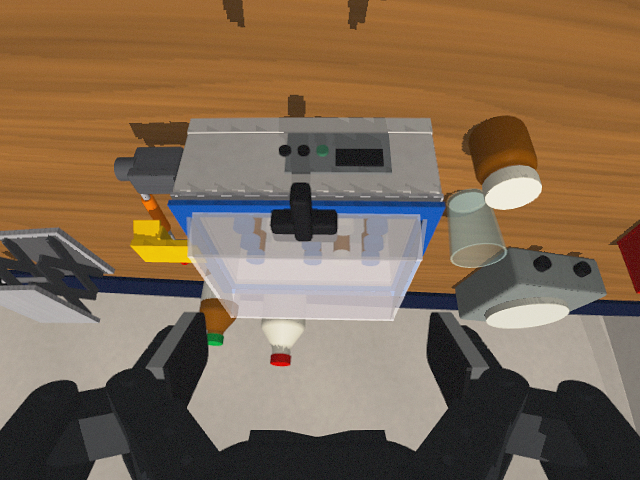

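Run:
```python
from h import *
c=ld('w1'); d=ld('side0'); s=ld('scene0')
m=mask(c,(0,0,0),(180,255,60),(265,182,345,245)); p=px(m)
for v in range(182,245,6):
    q=p[p[:,1]==v]; print(v,q[:,0].min() if len(q) else 0,q[:,0].max() if len(q) else 0)
q=p[p[:,1]<204]; P=dep(c,q); print([W2B(x).round(4) for x in (P.min(0),P.mean(0),P.max(0))])
print(W2B(P.mean(0)))
# fin tip middle from wrist + side + scene
print(st()['t']); R=Rt(np.radians(65)); go(hand(0)-.07*R[:,0]+.002*R[:,0],R)
```

```text
182 0 0
188 291 309
194 290 310
200 290 310
206 291 310
212 272 335
218 271 336
224 271 336
230 272 336
236 295 311
242 0 0
[array([-0.159 , -0.0092,  0.0964]), array([-0.156 ,  0.0005,  0.1302]), array([-0.1104,  0.0054,  0.1391])]
[-0.15600373  0.00047365  0.13020182]
t 1.6 bath [-0.2245  0.0163  0.2394] pitch 46.7 y.ex 0.034 F [ 2.2 -2.1  1. ] w 0.0856 q [0.19, -0.06, 2.41, -1.22, 0.12, -0.27]
1.6
travel cm [ 7.86 -1.27  1.02] twist deg [-0.6 18.3  2.6]
```

Run:
```python
from h import *
c=ld('w1')
for uv in [(280,214),(280,220),(280,228),(328,214),(328,220),(328,228),(303,195),(303,206),(303,214),(303,224),(303,232)]:
    print(uv,W2B(dep(c,[uv])[0]).round(4))
R=Rt(np.radians(65)); go(hand(0,.247)-.06*R[:,0]+.002*R[:,0],R)
```

```text
(280, 214) [-0.1099 -0.0211  0.119 ]
(280, 220) [-0.1095 -0.0207  0.125 ]
(280, 228) [-0.1055 -0.0207  0.1309]
(328, 214) [-0.109   0.0215  0.118 ]
(328, 220) [-0.1102  0.0216  0.125 ]
(328, 228) [-0.1076  0.0217  0.1316]
(303, 195) [-0.1564  0.0028  0.1319]
(303, 206) [-0.153   0.003   0.1398]
(303, 214) [-0.1422  0.0023  0.1399]
(303, 224) [-0.1255  0.0013  0.1389]
(303, 232) [-0.1131  0.0006  0.1392]
travel cm [ 8.33 -1.25  0.19] twist deg [-0.6 18.3  2.6]
```

```bash
python3 -m creep '[{"travel":[1,-0.4,0],"twist":[0,6,1]},{"travel":[3,-0.8,0],"twist":[0,12,2]},{"travel":[5,-1.2,0.1],"twist":[-0.6,18,2.6]},{"travel":[6.5,-1.25,0.2],"twist":[-0.6,18.3,2.6]},{"travel":[6.5,-1.25,0.2],"twist":[-0.6,18.3,2.6]}]'
python3 - <<'E'
from h import *
st(); R=Rt(np.radians(65)); go(hand(0,.245)+.002*R[:,0],R)
E
```

```text
t: 2.1
eef_pos: [0.4186, 0.0756, 0.2039]
tool_rot: [[0.525, -0.051, 0.849], [-0.018, 0.997, 0.071], [-0.851, -0.053, 0.523]]
ft_force: [-0.2, -0.9, 0.1]
width: 0.0854
t 2.1 bath [-0.1925 -0.0039  0.2039] pitch 58.5 y.ex 0.038 F [-0.2 -0.9  0.1] w 0.0854 q [0.1, 0.06, 2.25, -0.24, 0.29, -1.33]
travel cm [9.37 1.   0.48] twist deg [-0.5  6.5  3.7]
```

```bash
python3 -m creep '[{"travel":[1,0.5,0.2],"twist":[-0.5,3,2]},{"travel":[2,1,0.5],"twist":[-0.5,6.5,3.7]},{"travel":[3,1,0.5],"twist":[-0.5,6.5,3.7]},{"travel":[4,1,0.5],"twist":[-0.5,6.5,3.7]},{"travel":[4,1,0.5],"twist":[-0.5,6.5,3.7]}]'
python3 - <<'E'
from h import *
st(); R=Rt(np.radians(65)); go(hand(0,.245)+.002*R[:,0],R); snap('wrist','w2')
E
```

```text
t: 2.6
eef_pos: [0.4435, 0.0847, 0.1717]
tool_rot: [[0.422, -0.088, 0.902], [0.036, 0.996, 0.08], [-0.906, -0.001, 0.424]]
ft_force: [0.3, -0.6, -0.5]
width: 0.0852
t 2.6 bath [-0.1669  0.0029  0.1717] pitch 64.9 y.ex 0.001 F [ 0.3 -0.6 -0.5] w 0.0852 q [0.04, 0.17, 2.17, 0.05, 0.37, -1.66]
travel cm [ 5.3  -0.28  0.58] twist deg [-0.   0.1  0.1]
```

View pics/w2.png

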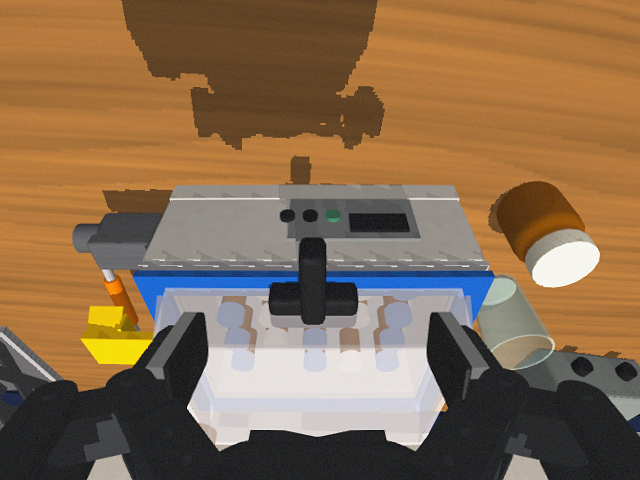

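```bash
python3 -m creep '[{"travel":[1.5,-0.3,0.3],"twist":[0,0,0]},{"travel":[3,-0.3,0.6],"twist":[0,0,0]},{"travel":[4.2,-0.3,0.6],"twist":[0,0,0]},{"travel":[5.2,-0.3,0.6],"twist":[0,0,0]},{"travel":[5.2,-0.3,0.6],"twist":[0,0,0]}]'
python3 -m creep '[{"travel":[0,0,0],"twist":[0,0,0]},{"travel":[0,0,0],"twist":[0,0,0]},{"travel":[0,0,0],"twist":[0,0,0]},{"travel":[0,0,0],"twist":[0,0,0]},{"travel":[0,0,0],"twist":[0,0,0]}]' 1 40
python3 - <<'E'
from h import *
st(); R=Rt(np.radians(65)); go(hand(0,.245)+.002*R[:,0],R); snap('wrist','w3')
E
```

```text
t: 3.15
eef_pos: [0.471, 0.0842, 0.1274]
tool_rot: [[0.422, -0.088, 0.902], [0.037, 0.996, 0.08], [-0.906, -0.001, 0.424]]
ft_force: [-0.6, -0.3, 0.5]
width: 0.0857
t: 3.65
eef_pos: [0.4712, 0.0841, 0.1283]
tool_rot: [[0.424, -0.088, 0.901], [0.037, 0.996, 0.08], [-0.905, -0.001, 0.425]]
ft_force: [-0.3, -0.6, -0.7]
width: 0.0123
t 3.65 bath [-1.393e-01 -1.000e-04  1.283e-01] pitch 64.8 y.ex 0.001 F [-0.3 -0.6 -0.7] w 0.0123 q [0.04, 0.3, 2.17, 0.1, 0.22, -1.71]
travel cm [ 0.2   0.01 -0.07] twist deg [-0.   0.2  0.1]
```

View pics/w3.png

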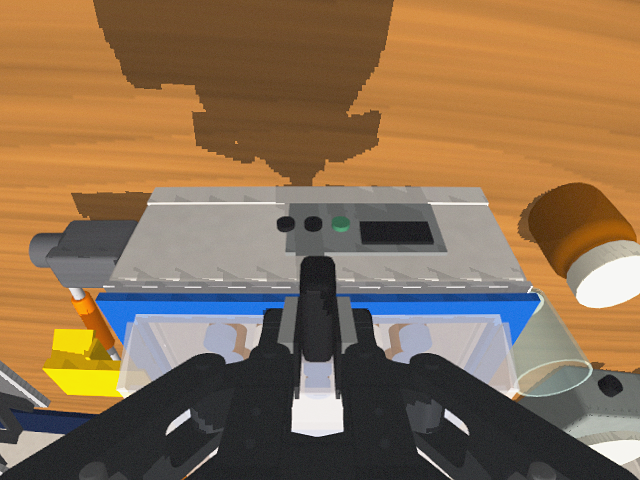

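Run:
```python
from h import *
s=st(); R=np.array(s['tool_rot']); p=np.array(s['eef_pos']); h=R.T@(B(.105,0,.105)-p); print(h)
for th in [4,8,12,16,20]:
    Q=Ro.from_euler('y',th,degrees=True).as_matrix(); print(th,((h-Q@h)*100).round(2))
```

```text
t 3.7 bath [-1.394e-01 -1.000e-04  1.282e-01] pitch 64.8 y.ex 0.001 F [-0.2  0.4 -0.1] w 0.0046 q [0.04, 0.31, 2.17, 0.1, 0.22, -1.71]
[0.12494509 0.00032253 0.211301  ]
4 [-1.44  0.    0.92]
8 [-2.82  0.    1.94]
12 [-4.12  0.    3.06]
16 [-5.34 -0.    4.26]
20 [-6.47  0.    5.55]
```

```bash
python3 -m creep '[{"travel":[0,0,0],"twist":[0,0,0]},{"travel":[0,0,0],"twist":[0,0,0]}]' 1 60
```

```text
t: 3.9
eef_pos: [0.4712, 0.0841, 0.1281]
tool_rot: [[0.423, -0.088, 0.902], [0.037, 0.996, 0.08], [-0.905, -0.001, 0.425]]
ft_force: [-0.7, 0.4, 0.4]
width: -0.0001
```

Run:
```python
from h import *
st();snap('wrist','w4');snap('side','s4');c=snap('scene','c4')
d=ld('side4') if 0 else ld('s4')
cv2.imwrite('pics/z4.png',cv2.resize(d['image'][150:300,190:390],None,fx=4,fy=4,interpolation=2))
```

```text
t 3.9 bath [-1.394e-01 -1.000e-04  1.281e-01] pitch 64.8 y.ex 0.001 F [-0.7  0.4  0.4] w -0.0001 q [0.04, 0.31, 2.17, 0.1, 0.22, -1.71]
```

View pics/w4.png

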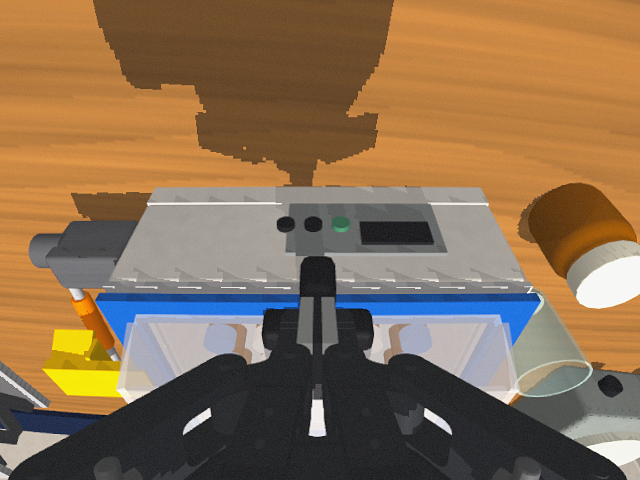

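View pics/z4.png

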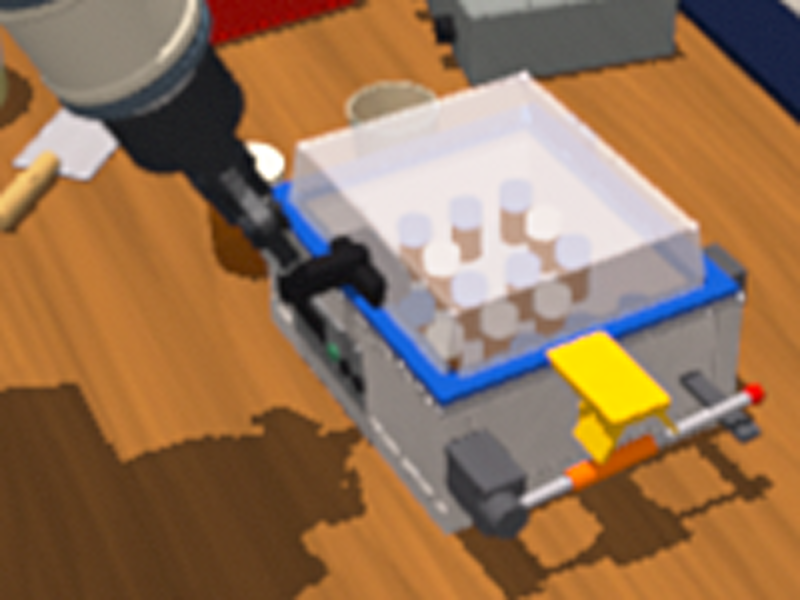

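Run:
```python
from h import *
c=ld('w4')
for uv in [(317,262),(317,275),(317,285),(310,300),(325,300),(310,320),(325,320),(310,340),(325,340),(270,330),(362,330),(200,300),(120,310)]:
    o=dep(c,[uv])[0]; T=c['rot'].T@(o-c['eef']); print(uv,W2B(o).round(4),'tool',T.round(4))
```

```text
(317, 262) [-0.1573 -0.0003  0.1242] tool [-0.0041 -0.0002 -0.0179]
(317, 275) [-0.1575 -0.0003  0.1322] tool [-0.0114 -0.0002 -0.0147]
(317, 285) [-0.1557 -0.0003  0.1362] tool [-0.0143 -0.0002 -0.0113]
(310, 300) [-0.1618 -0.003   0.1492] tool [-0.0286 -0.0029 -0.0113]
(325, 300) [-0.1618  0.0029  0.1491] tool [-0.0286  0.0029 -0.0113]
(310, 320) [-0.1678 -0.0027  0.1629] tool [-0.0436 -0.0027 -0.0109]
(325, 320) [-0.1688  0.0026  0.1636] tool [-0.0446  0.0026 -0.0115]
(310, 340) [-0.1735 -0.0024  0.1747] tool [-0.0567 -0.0024 -0.011 ]
(325, 340) [-0.1739  0.0023  0.175 ] tool [-0.0572  0.0023 -0.0113]
(270, 330) [-0.1086 -0.0251  0.1267] tool [ 0.0143 -0.025   0.0273]
(362, 330) [-0.1108  0.0231  0.1282] tool [0.012  0.0232 0.0259]
(200, 300) [-0.1125 -0.0652  0.11  ] tool [ 0.0279 -0.0651  0.0167]
(120, 310) [-0.1057 -0.1125  0.1123] tool [ 0.0288 -0.1124  0.0238]
```

```bash
python3 - <<'E'
from h import *
for t in ['w2','w3','w4']:
    c=ld(t); Z=c['range_z']; R=c['rot']
    m=(Z>0)&(Z<.19)
    uv=px(m); P=dep(c,uv); T=(P-c['eef'])@R
    k=(abs(T[:,1])<.06)&(abs(T[:,2])<.013)&(T[:,0]>-.08)
    T=T[k]; uv=uv[k]
    print(t,k.sum(),'max x',np.percentile(T[:,0],[50,90,99,100]).round(4), 'min z',Z[m].min())
    for lo in (-.06,-.05,-.04,-.03,-.02,-.01,0,.01): 
        j=(T[:,0]>lo)&(T[:,0]<lo+.01); print(lo,j.sum(),(uv[j].min(0),uv[j].max(0),T[j].min(0).round(3),T[j].max(0).round(3)) if j.sum() else '')
E
python3 - <<'E'
import cv2
for t in('w3','w4','w2'):
    i=cv2.imread(f'pics/{t}.png'); cv2.imwrite(f'pics/x{t}.png',cv2.resize(i[230:380,220:420],None,fx=4,fy=4,interpolation=2))
E
```

```text
w2 9030 max x [-0.0591 -0.0423 -0.0356 -0.0335] min z 0.06178066
-0.06 2320 (array([143, 327]), array([491, 401]), array([-0.06 , -0.057, -0.012]), array([-0.05 ,  0.057,  0.012]))
-0.05 1860 (array([155, 313]), array([480, 382]), array([-0.05 , -0.057, -0.012]), array([-0.04 ,  0.057,  0.011]))
-0.04 559 (array([182, 312]), array([452, 366]), array([-0.04 , -0.049, -0.012]), array([-0.033,  0.049,  0.012]))
-0.03 0 
-0.02 0 
-0.01 0 
0 0 
0.01 0 
w3 17613 max x [-0.0716 -0.0293 -0.0078 -0.0034] min z 0.06251738
-0.06 1576 (array([258, 328]), array([376, 398]), array([-0.06 , -0.02 , -0.012]), array([-0.05 ,  0.02 ,  0.011]))
-0.05 1230 (array([260, 313]), array([374, 379]), array([-0.05 , -0.02 , -0.012]), array([-0.04,  0.02,  0.01]))
-0.04 996 (array([264, 301]), array([370, 356]), array([-0.04 , -0.02 , -0.012]), array([-0.03 ,  0.019,  0.011]))
-0.03 373 (array([270, 296]), array([364, 338]), array([-0.03 , -0.019, -0.012]), array([-0.023,  0.018,  0.005]))
-0.02 1052 (array([300, 278]), array([335, 317]), array([-0.017, -0.008, -0.013]), array([-0.01 ,  0.008,  0.006]))
-0.01 3
[... 190 characters left out ...]
.06 1350 (array([277, 328]), array([357, 399]), array([-0.06 , -0.014, -0.012]), array([-0.05 ,  0.013,  0.011]))
-0.05 1093 (array([278, 313]), array([356, 340]), array([-0.05 , -0.014, -0.012]), array([-0.04 ,  0.013, -0.006]))
-0.04 879 (array([280, 302]), array([354, 325]), array([-0.04 , -0.014, -0.012]), array([-0.03 ,  0.013, -0.006]))
-0.03 269 (array([286, 297]), array([348, 312]), array([-0.03 , -0.012, -0.012]), array([-0.024,  0.012, -0.006]))
-0.02 586 (array([300, 278]), array([335, 303]), array([-0.017, -0.008, -0.013]), array([-0.01 ,  0.008, -0.001]))
-0.01 37 (array([300, 272]), array([335, 305]), array([-0.01 , -0.008, -0.013]), array([-0.004,  0.008,  0.001]))
0 0 
0.01 0
```

View pics/xw3.png

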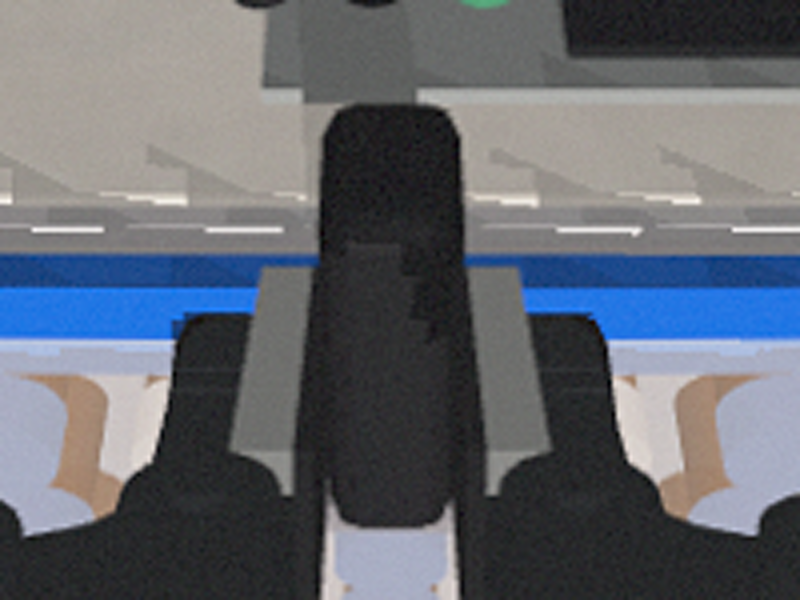

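View pics/xw4.png

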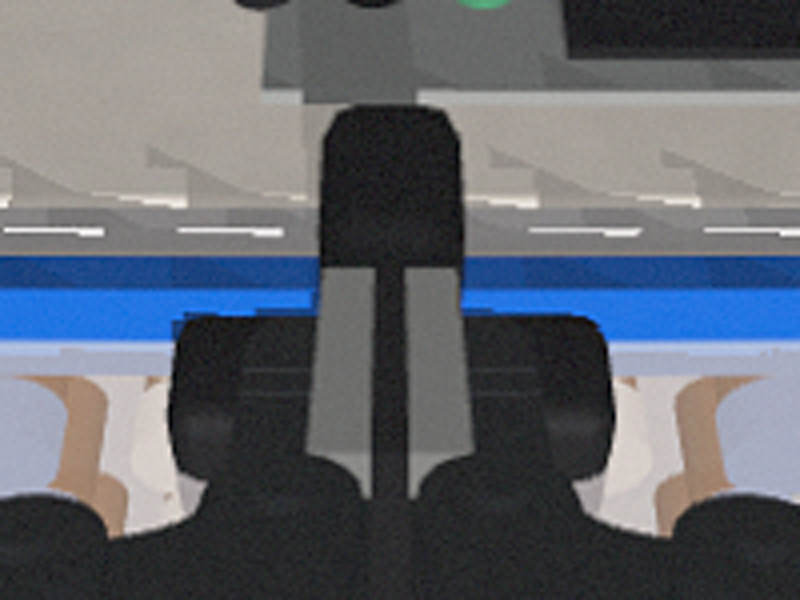

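The measured fingertips are at tool x ≈ −0.023 when shut, about 40 mm short of the stated +0.017. The jaws closed above the fin. I'll use the measured grasp offset, reopen, tilt steeper and go deeper.

```bash
cat >> h.py <<'E'
OFF=-.042
def gp(g,pitch): # print move so that physical grasp point is at g with pitch deg
    R=Rt(np.radians(pitch)); go(g-OFF*R[:,0],R)
E
python3 -m creep '[{"travel":[0,0,0],"twist":[0,0,0]},{"travel":[0,0,0],"twist":[0,0,0]},{"travel":[-0.5,0,0],"twist":[0,3,0]},{"travel":[-0.5,0,0],"twist":[0,7,0]},{"travel":[-0.5,0,0],"twist":[0,11,0]}]' 0.3
python3 - <<'E'
from h import *
st(); gp(hand(0,.245),76)
E
```

```text
t: 4.55
eef_pos: [0.4688, 0.0838, 0.1329]
tool_rot: [[0.241, -0.088, 0.966], [0.02, 0.996, 0.086], [-0.97, -0.001, 0.242]]
ft_force: [1.2, -0.1, -0.2]
width: 0.06
t 4.55 bath [-0.1418 -0.0002  0.1329] pitch 76.0 y.ex 0.001 F [ 1.2 -0.1 -0.2] w 0.06 q [0.04, 0.31, 2.0, 0.02, 0.58, -1.63]
travel cm [4.72 0.03 0.05] twist deg [-0.   0.   0.1]
```

```bash
python3 -m creep '[{"travel":[1,0,0],"twist":[0,0,0]},{"travel":[2,0,0],"twist":[0,0,0]},{"travel":[3,0,0],"twist":[0,0,0]},{"travel":[4,0,0],"twist":[0,0,0]},{"travel":[4.7,0,0],"twist":[0,0,0]}]'
python3 -m creep '[{"travel":[0.1,0,0],"twist":[0,0,0]},{"travel":[0.1,0,0],"twist":[0,0,0]},{"travel":[0.1,0,0],"twist":[0,0,0]},{"travel":[0.1,0,0],"twist":[0,0,0]},{"travel":[0.1,0,0],"twist":[0,0,0]}]' 1 40
python3 - <<'E'
from h import *
st(); gp(hand(0,.245),76); snap('wrist','w5')
E
```

```text
t: 5.05
eef_pos: [0.4799, 0.0849, 0.0856]
tool_rot: [[0.243, -0.088, 0.966], [0.021, 0.996, 0.086], [-0.97, -0.001, 0.243]]
ft_force: [-0.4, -0.8, 0.1]
width: 0.0596
t: 5.55
eef_pos: [0.4808, 0.0851, 0.0864]
tool_rot: [[0.244, -0.088, 0.966], [0.021, 0.996, 0.086], [-0.97, -0.001, 0.245]]
ft_force: [-1.2, 3.8, 2.7]
width: 0.0159
t 5.55 bath [-0.1297 -0.      0.0864] pitch 75.8 y.ex 0.001 F [-1.2  3.8  2.7] w 0.0159 q [0.05, 0.42, 2.03, 0.02, 0.45, -1.63]
travel cm [-0.09  0.    0.01] twist deg [-0.   0.2  0.1]
```

View pics/w5.png

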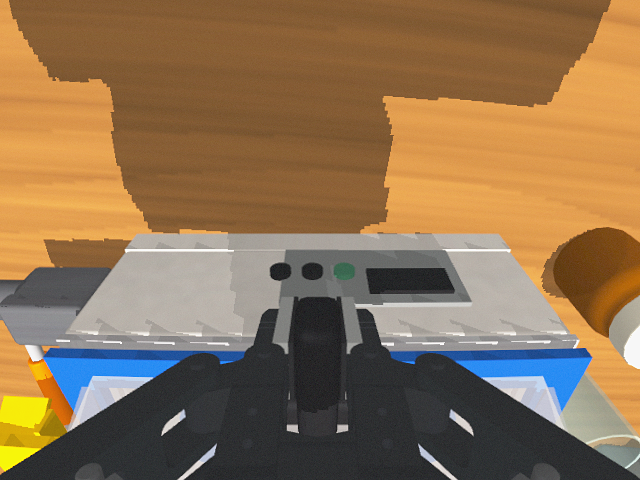

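The jaws are on the fin, 15.9 mm apart, with the pads on both sides at about (280..352, 330). Now I'll lift along the arc.

```bash
cat >> h.py <<'E'
def arc(as_,k=.65,a_now=None):
    s=manip.get_state(); R0=np.array(s['tool_rot']); p=np.array(s['eef_pos']); g=p+OFF*R0[:,0]; b=W2B(g)
    v=np.array([b[0]-.105,b[2]-.105]); r=np.hypot(*v); ph=np.arctan2(v[1],-v[0]); a0=ph-np.arctan2(.023,.245)
    print('g',b.round(4),'r',r.round(4),'hood angle est',a0.round(3))
    for a in as_:
        f=a+np.arctan2(.023,.245); q=B(.105-r*np.cos(f),b[1],.105+r*np.sin(f))
        th=k*(a-a0); Q=Ro.from_rotvec([0,th,0]).as_matrix(); R=R0@Q; P=q-OFF*R[:,0]
        print('a',round(a,2),'travel',(R0.T@(P-p)*100).round(2),'twist y',np.degrees(th).round(1))
E
python3 - <<'E'
from h import *
st(); arc([.05,.12,.19,.26,.33])
E
```

```text
t 5.6 bath [-0.1297 -0.      0.0863] pitch 75.8 y.ex 0.001 F [-2.3  2.9  3.7] w 0.0153 q [0.05, 0.42, 2.03, 0.02, 0.45, -1.63]
g [-0.14  -0.     0.127] r 0.246 hood angle est -0.004
a 0.05 travel [-1.24 -0.    0.32] twist y 2.0
a 0.12 travel [-2.82 -0.    0.85] twist y 4.6
a 0.19 travel [-4.35 -0.    1.48] twist y 7.2
a 0.26 travel [-5.83 -0.    2.21] twist y 9.8
a 0.33 travel [-7.26 -0.01  3.04] twist y 12.4
```

```bash
python3 -m creep '[{"travel":[-1.24,0,0.32],"twist":[0,2,0]},{"travel":[-2.82,0,0.85],"twist":[0,4.6,0]},{"travel":[-4.35,0,1.48],"twist":[0,7.2,0]},{"travel":[-5.83,0,2.21],"twist":[0,9.8,0]},{"travel":[-7.26,0,3.04],"twist":[0,12.4,0]}]' 1 50
python3 - <<'E'
from h import *
st(); arc([.40,.47,.54,.61,.68])
E
```

```text
t: 6.1
eef_pos: [0.4923, 0.0861, 0.1646]
tool_rot: [[0.029, -0.088, 0.996], [0.002, 0.996, 0.088], [-1.0, -0.001, 0.029]]
ft_force: [11.5, 3.8, -12.1]
width: 0.0152
t 6.1 bath [-0.1181 -0.      0.1646] pitch 88.4 y.ex 0.001 F [ 11.5   3.8 -12.1] w 0.0152 q [0.05, 0.36, 1.73, 0.0, 1.02, -1.61]
g [-0.1193  0.      0.2066] r 0.2463 hood angle est 0.332
a 0.4 travel [-1.49 -0.    0.6 ] twist y 2.5
a 0.47 travel [-2.97 -0.    1.32] twist y 5.2
a 0.54 travel [-4.38 -0.    2.15] twist y 7.8
a 0.61 travel [-5.73 -0.    3.06] twist y 10.4
a 0.68 travel [-7.01 -0.    4.07] twist y 13.0
```

```bash
python3 -m creep '[{"travel":[-1.49,0,0.6],"twist":[0,2.5,0]},{"travel":[-2.97,0,1.32],"twist":[0,5.2,0]},{"travel":[-4.38,0,2.15],"twist":[0,7.8,0]},{"travel":[-5.73,0,3.06],"twist":[0,10.4,0]},{"travel":[-7.01,0,4.07],"twist":[0,13,0]}]'
python3 - <<'E'
from h import *
st(); arc([.75,.82,.89,.96,1.03])
E
```

```text
t: 6.6
eef_pos: [0.5305, 0.0895, 0.2354]
tool_rot: [[-0.197, -0.088, 0.976], [-0.018, 0.996, 0.086], [-0.98, -0.001, -0.198]]
ft_force: [6.1, 2.0, -13.6]
width: 0.0153
t 6.6 bath [-0.0798 -0.      0.2354] pitch 101.4 y.ex 0.001 F [  6.1   2.  -13.6] w 0.0153 q [0.06, 0.45, 1.37, -0.01, 1.52, -1.6]
g [-0.0715  0.      0.2766] r 0.2461 hood angle est 0.678
a 0.75 travel [-1.47  0.    0.82] twist y 2.7
a 0.82 travel [-2.82  0.    1.71] twist y 5.3
a 0.89 travel [-4.1   0.    2.69] twist y 7.9
a 0.96 travel [-5.31  0.    3.76] twist y 10.5
a 1.03 travel [-6.43  0.    4.92] twist y 13.1
```

```bash
python3 -m creep '[{"travel":[-1.47,0,0.82],"twist":[0,2.7,0]},{"travel":[-2.82,0,1.71],"twist":[0,5.3,0]},{"travel":[-4.1,0,2.69],"twist":[0,7.9,0]},{"travel":[-5.31,0,3.76],"twist":[0,10.5,0]},{"travel":[-6.43,0,4.92],"twist":[0,13.1,0]}]'
python3 - <<'E'
from h import *
st(); arc([1.08,1.13,1.18,1.23,1.24],.5); snap('side','s6')
E
```

```text
t: 7.1
eef_pos: [0.5913, 0.0949, 0.2884]
tool_rot: [[-0.414, -0.088, 0.906], [-0.037, 0.996, 0.08], [-0.91, -0.001, -0.415]]
ft_force: [0.8, -0.3, -10.8]
width: 0.0149
t 7.1 bath [-0.0187 -0.      0.2884] pitch 114.5 y.ex 0.001 F [  0.8  -0.3 -10.8] w 0.0149 q [0.07, 0.65, 0.93, -0.01, 1.99, -1.6]
g [-0.0013  0.      0.3266] r 0.2458 hood angle est 1.03
a 1.08 travel [-0.92  0.    0.71] twist y 1.4
a 1.13 travel [-1.81  0.    1.46] twist y 2.9
a 1.18 travel [-2.66  0.    2.25] twist y 4.3
a 1.23 travel [-3.46  0.    3.09] twist y 5.7
a 1.24 travel [-3.61  0.    3.26] twist y 6.0
```

View pics/s6.png

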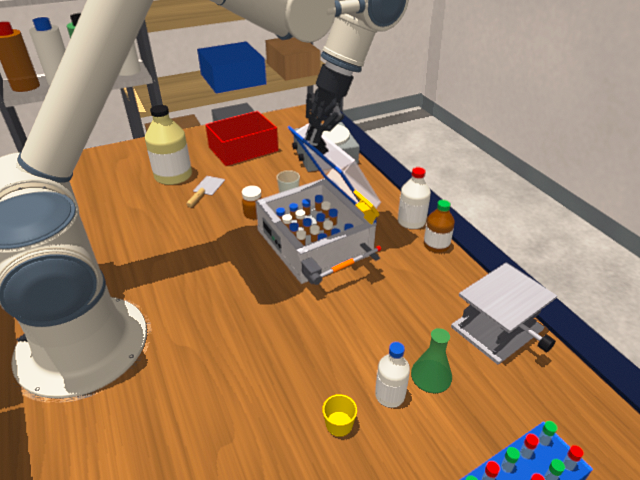

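The side view shows the hood well open, with its rim edge running from (295,130) to (370,212). I'll continue to about 1.24.

```bash
python3 -m creep '[{"travel":[-0.92,0,0.71],"twist":[0,1.4,0]},{"travel":[-1.81,0,1.46],"twist":[0,2.9,0]},{"travel":[-2.66,0,2.25],"twist":[0,4.3,0]},{"travel":[-3.46,0,3.09],"twist":[0,5.7,0]},{"travel":[-3.61,0,3.26],"twist":[0,6,0]}]'
python3 -m creep '[{"travel":[0,0,0],"twist":[0,0,0]},{"travel":[0,0,0],"twist":[0,0,0]}]'
python3 - <<'E'
from h import *
st(); arc([1.24,1.25,1.26],.5)
E
```

```text
t: 7.65
eef_pos: [0.6359, 0.0988, 0.3074]
tool_rot: [[-0.505, -0.088, 0.859], [-0.045, 0.996, 0.075], [-0.862, -0.001, -0.507]]
ft_force: [-3.5, 0.7, -2.7]
width: 0.0153
t: 7.85
eef_pos: [0.6356, 0.0988, 0.3073]
tool_rot: [[-0.503, -0.088, 0.86], [-0.045, 0.996, 0.076], [-0.863, -0.001, -0.505]]
ft_force: [1.1, 0.8, -13.2]
width: 0.0154
t 7.85 bath [ 0.0257 -0.      0.3073] pitch 120.3 y.ex 0.001 F [  1.1   0.8 -13.2] w 0.0154 q [0.07, 0.79, 0.64, -0.01, 2.24, -1.6]
g [ 0.0469 -0.      0.3436] r 0.2456 hood angle est 1.238
a 1.24 travel [-0.03  0.    0.02] twist y 0.0
a 1.25 travel [-0.2   0.    0.18] twist y 0.3
a 1.26 travel [-0.36  0.    0.34] twist y 0.6
```

```bash
python3 -m creep '[{"travel":[0,0,0],"twist":[0,0,0]},{"travel":[0,0,0],"twist":[0,0,0]},{"travel":[0,0,0],"twist":[0,0,0]},{"travel":[-1,0,0],"twist":[0,0,0]},{"travel":[-3,0,0],"twist":[0,0,0]}]' 0.3
python3 -m creep '[{"travel":[-2,0,0],"twist":[0,0,0]},{"travel":[-4,0,-1],"twist":[0,0,0]},{"travel":[-6,0,-3],"twist":[0,-5,0]},{"travel":[-7,0,-6],"twist":[0,-12,0]},{"travel":[-7,0,-9],"twist":[0,-19,0]}]'
python3 - <<'E'
from h import *
st(); snap('side','s7'); snap('scene','c7'); snap('wrist','w7')
E
```

```text
t: 8.35
eef_pos: [0.6504, 0.1002, 0.3342]
tool_rot: [[-0.504, -0.088, 0.859], [-0.045, 0.996, 0.075], [-0.862, -0.001, -0.506]]
ft_force: [1.2, 0.3, 1.2]
width: 0.0596
t: 8.85
eef_pos: [0.6105, 0.0966, 0.4403]
tool_rot: [[-0.195, -0.088, 0.977], [-0.018, 0.996, 0.086], [-0.981, -0.001, -0.196]]
ft_force: [0.9, 0.6, 1.8]
width: 0.0597
t 8.85 bath [ 0.0005 -0.      0.4403] pitch 101.3 y.ex 0.001 F [0.9 0.6 1.8] w 0.0597 q [0.06, 0.49, 0.76, -0.01, 2.08, -1.6]
```

View pics/s7.png

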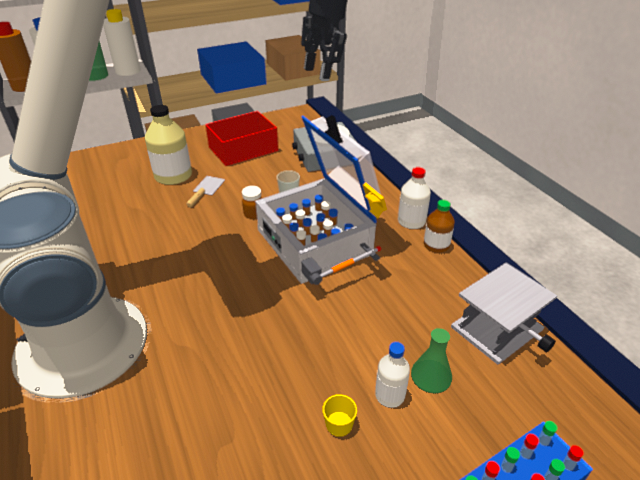

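View pics/c7.png

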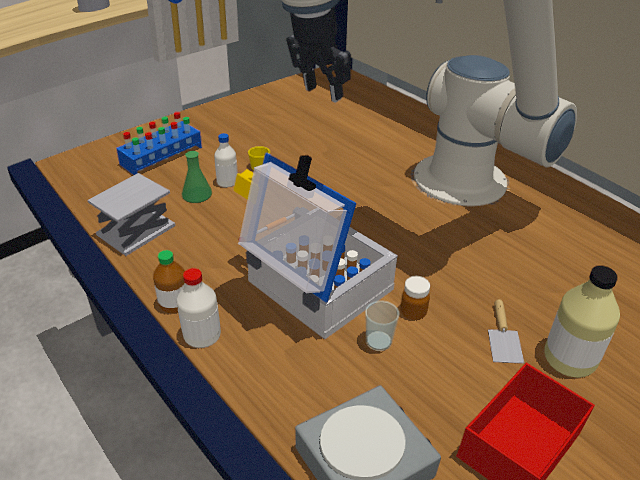

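The hood stays up by itself. The orange sleeve shows at about (348,263) in the side view.

Run:
```python
from h import *
d=ld('s7'); m=mask(d,(4,190,170),(14,255,255),(300,235,390,290)); p=px(m); P=dep(d,p); b=np.array([W2B(x) for x in P]); k=(b[:,2]>.04)&(b[:,1]<-.15); b=b[k]; p=p[k]
print(len(b),p.min(0),p.max(0),p.mean(0),b.min(0).round(4),b.mean(0).round(4),b.max(0).round(4))
m=mask(d,(0,170,90),(3,255,255),(365,235,390,260)); p=px(m);q=np.array([W2B(x) for x in dep(d,p)]);print('ball',p.mean(0),np.median(q,0).round(4))
# handle / hood angle : hood rim blue
m=mask(d,(105,150,80),(125,255,255),(290,110,390,215)); q=np.array([W2B(x) for x in dep(d,px(m))]); q=q[(q[:,2]>.1)&(q[:,2]<.4)&(abs(q[:,1])<.14)]
c,_,_,vt=*[q.mean(0)],*np.linalg.svd(q-q.mean(0),full_matrices=False); n=vt[2]; print('rim normal',n,'angle',np.arctan2(abs(n[0]),abs(n[2])))
m=mask(d,(22,150,120),(32,255,255),(350,180,395,225)); q=np.array([W2B(x) for x in dep(d,px(m))]); print('socket',q.min(0),q.max(0))
st()
R=Rt(np.pi/2); go(B(-.028,-.180,.068+.12)-OFF*R[:,0],R)
```

```text
Traceback (most recent call last):
IndexError: boolean index did not match indexed array along axis 0; size of axis is 47 but size of corresponding boolean axis is 46
```

Run:
```python
from h import *
d=ld('s7'); m=mask(d,(4,190,170),(14,255,255),(300,235,390,290)); p=px(m); P=dep(d,p); b=np.array([W2B(x) for x in P]); k=(b[:,2]>.04)&(b[:,1]<-.15); b=b[k]
print(len(b),p.min(0),p.max(0),p.mean(0),b.min(0).round(4),b.mean(0).round(4),b.max(0).round(4))
m=mask(d,(0,170,90),(3,255,255),(365,235,390,260)); p=px(m);q=np.array([W2B(x) for x in dep(d,p)]);print('ball',p.mean(0),np.median(q,0).round(4))
m=mask(d,(105,150,80),(125,255,255),(290,110,390,215)); q=np.array([W2B(x) for x in dep(d,px(m))]); q=q[(q[:,2]>.1)&(q[:,2]<.4)&(abs(q[:,1])<.14)]
n=np.linalg.svd(q-q.mean(0),full_matrices=False)[2][2]; print('rim normal',n,'angle',np.arctan2(abs(n[0]),abs(n[2])))
m=mask(d,(22,150,120),(32,255,255),(350,180,395,225)); q=np.array([W2B(x) for x in dep(d,px(m))]); print('socket',q.min(0),q.max(0))
st()
R=Rt(np.pi/2); go(B(-.028,-.180,.068+.12)-OFF*R[:,0],R)
```

```text
43 [332 260] [353 271] [342.80851064 266.        ] [-0.0594 -0.188   0.0599] [-0.0327 -0.1847  0.0672] [-0.0023 -0.1783  0.0719]
ball [378.28571429 248.07142857] [ 0.0744 -0.1817  0.0768]
rim normal [ 0.94996988 -0.00326774  0.31232443] angle 1.253155683423274
socket [ 0.03348272 -0.19645356 -0.00231004] [0.28658935 0.08495336 0.24235202]
t 9.0 bath [-3.100e-03  3.000e-04  4.436e-01] pitch 101.4 y.ex 0.001 F [0.5 0.3 0.1] w 0.0597 q [0.06, 0.49, 0.76, -0.01, 2.09, -1.6]
travel cm [ 29.69 -17.99   3.44] twist deg [ -0.  -11.4   0.1]
```

```bash
python3 -m creep '[{"travel":[0,-3,-4],"twist":[0,-4,0]},{"travel":[0,-7,-7],"twist":[0,-8,0]},{"travel":[2,-11,-7],"twist":[0,-11.4,0]},{"travel":[6,-14.5,-5],"twist":[0,-11.4,0]},{"travel":[10,-18,-3],"twist":[0,-11.4,0]}]' 0.5
python3 - <<'E'
from h import *
st(); gp(B(-.035,-.18,.066+.12),88)
E
```

```text
t: 9.5
eef_pos: [0.5738, -0.0808, 0.3576]
tool_rot: [[-0.003, -0.087, 0.996], [-0.002, 0.996, 0.087], [-1.0, -0.002, -0.003]]
ft_force: [1.6, 0.9, -1.4]
width: 0.0425
t 9.5 bath [-0.0518 -0.1735  0.3576] pitch 90.2 y.ex 0.001 F [ 1.6  0.9 -1.4] w 0.0425 q [-0.24, 0.32, 1.22, -0.0, 1.6, -1.9]
travel cm [21.35 -0.61  1.9 ] twist deg [-0.1 -2.2  0.1]
```

```bash
python3 -m creep '[{"travel":[4,-0.3,0.5],"twist":[0,-1,0]},{"travel":[8,-0.6,1],"twist":[0,-2,0]},{"travel":[12,-0.6,1.5],"twist":[0,-2,0]},{"travel":[15,-0.6,1.9],"twist":[0,-2,0]},{"travel":[15,-0.6,1.9],"twist":[0,-2,0]}]' 0.5
python3 - <<'E'
from h import *
st(); gp(B(-.035,-.18,.066),88); c=snap('wrist','w8')
m=mask(c,(4,190,120),(14,255,255)); n,l,s,ce=cv2.connectedComponentsWithStats(m); 
for i in range(1,n):
    if s[i][4]>80: print(s[i],ce[i],[W2B(x).round(4) for x in dep(c,[ce[i]])])
E
```

```text
t: 10.0
eef_pos: [0.5906, -0.0833, 0.2032]
tool_rot: [[0.022, -0.088, 0.996], [0.004, 0.996, 0.088], [-1.0, 0.002, 0.022]]
ft_force: [-0.5, 0.2, -0.0]
width: 0.0429
t 10.0 bath [-0.0353 -0.1774  0.2032] pitch 88.7 y.ex 0.001 F [-0.5  0.2 -0. ] w 0.0429 q [-0.25, 0.45, 1.45, 0.01, 1.22, -1.91]
travel cm [17.92 -0.29 -0.22] twist deg [-0.1 -0.7 -0.1]Traceback (most recent call last):
  File "<stdin>", line 5, in <module>
  File "h.py", line 14, in dep
    o,d=ray(c,uv); uv=np.atleast_2d(uv).astype(int); z=c['range_z'][uv[:,1],uv[:,0]]; return (o+d*z[:,None])[z>0]
        ~~~^^^^^^
  File "h.py", line 11, in ray
    R,t=cam(c); n=cv2.undistortPoints(np.array(uv,float).reshape(-1,1,2),c['camera_matrix'],c['D']).reshape(-1,2)
        ~~~^^^
  File "h.py", line 9, in cam
    M=c['mount']; T=np.eye(4); T[:3,:3]=c['rot']; T[:3,3]=c['eef']; W=np.linalg.inv(T@M); return W[:3,:3],W[:3,3]
                                        ~^^^^^^^
KeyError: 'rot'
```

View pics/w8.png

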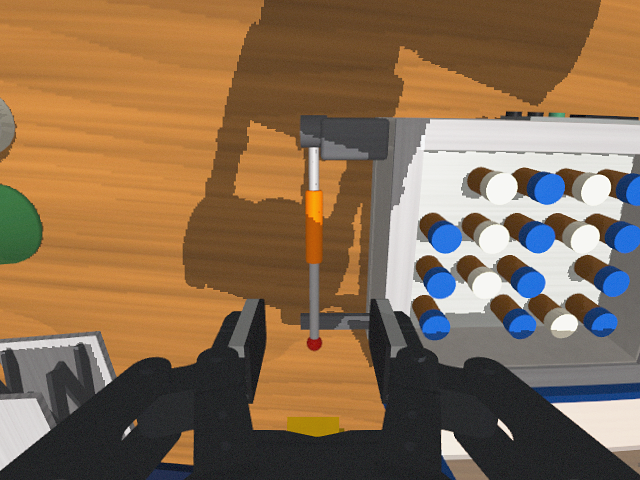

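The rod is vertical in the image. Its sleeve is at (314,190..265), centred between the fingers, and the ball is at (314,343).

Run:
```python
from h import *
c=ld('w8'); d=ld('s7')
for uv in [(314,170),(314,195),(314,227),(314,260),(314,300),(314,343)]: print(uv,W2B(dep(c,[uv])[0]).round(4))
print('tri sleeve',[W2B(x[0]).round(4) for x in [tri([c,d],[(314,227),(347,264)])]], 'ball',W2B(tri([c,d],[(314,343),(378.3,248.1)])[0]).round(4))
```

```text
(314, 170) [-0.074  -0.1797  0.0681]
(314, 195) [-0.0551 -0.1798  0.0709]
(314, 227) [-0.0297 -0.1798  0.0729]
(314, 260) [-0.0023 -0.1799  0.0748]
(314, 300) [ 0.0349 -0.1801  0.073 ]
(314, 343) [ 0.0732 -0.1802  0.0797]
tri sleeve [array([-0.023 , -0.1814,  0.0659])] ball [ 0.0757 -0.1801  0.0746]
```

```bash
python3 -m creep '[{"travel":[4,-0.3,-0.2],"twist":[0,-0.7,0]},{"travel":[8,-0.3,-0.2],"twist":[0,-0.7,0]},{"travel":[12,-0.3,-0.2],"twist":[0,-0.7,0]},{"travel":[15.5,-0.3,-0.2],"twist":[0,-0.7,0]},{"travel":[17.8,-0.3,-0.2],"twist":[0,-0.7,0]}]' 0.5
python3 - <<'E'
from h import *
st(); gp(B(-.035,-.18,.066),88); c=snap('wrist','w9')
E
```

```text
t: 10.55
eef_pos: [0.5965, -0.0867, 0.0292]
tool_rot: [[0.042, -0.088, 0.995], [0.003, 0.996, 0.088], [-0.999, -0.001, 0.042]]
ft_force: [0.8, 0.2, -0.0]
width: 0.0422
t 10.55 bath [-0.0297 -0.1814  0.0292] pitch 87.6 y.ex 0.001 F [ 0.8  0.2 -0. ] w 0.0422 q [-0.25, 0.67, 1.61, 0.02, 0.82, -1.92]
travel cm [ 0.5   0.14 -0.4 ] twist deg [-0.   0.4  0.1]
```

View pics/w9.png

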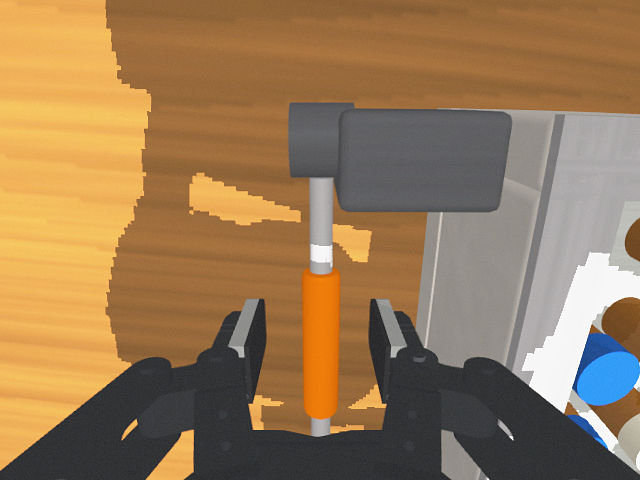

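```bash
python3 -m creep '[{"travel":[0.5,0.14,-0.3],"twist":[0,0.4,0]},{"travel":[0.5,0.14,-0.3],"twist":[0,0.4,0]},{"travel":[0.5,0.14,-0.3],"twist":[0,0.4,0]},{"travel":[0.5,0.14,-0.3],"twist":[0,0.4,0]},{"travel":[0.5,0.14,-0.3],"twist":[0,0.4,0]}]' 1 30
cat >> h.py <<'E'
PV=(-.1045,.060)
def rarc(as_,k=.5):
    s=manip.get_state(); R0=np.array(s['tool_rot']); p=np.array(s['eef_pos']); g=p+OFF*R0[:,0]; b=W2B(g)
    v=np.array([b[0]-PV[0],b[2]-PV[1]]); r=np.hypot(*v); a0=np.arctan2(v[1],v[0])
    print('g',b.round(4),'r',r.round(4),'rod angle est',a0.round(3))
    for a in as_:
        q=B(PV[0]+r*np.cos(a),b[1],PV[1]+r*np.sin(a)); th=-k*(a-a0); R=R0@Ro.from_rotvec([0,th,0]).as_matrix(); P=q-OFF*R[:,0]
        print('a',round(a,2),'travel',(R0.T@(P-p)*100).round(2),'twist y',np.degrees(th).round(1))
E
python3 - <<'E'
from h import *
st(); rarc([.15,.25,.35,.45,.5])
E
```

```text
t: 11.1
eef_pos: [0.5935, -0.0856, 0.0259]
tool_rot: [[0.037, -0.088, 0.995], [0.001, 0.996, 0.088], [-0.999, -0.002, 0.037]]
ft_force: [3.5, -3.1, 1.7]
width: 0.0131
t 11.1 bath [-0.0326 -0.18    0.0259] pitch 87.9 y.ex 0.001 F [ 3.5 -3.1  1.7] w 0.0131 q [-0.25, 0.67, 1.62, 0.01, 0.82, -1.92]
g [-0.0342 -0.1799  0.0678] r 0.0707 rod angle est 0.111
a 0.15 travel [-0.28 -0.    0.06] twist y -1.1
a 0.25 travel [-0.98 -0.    0.15] twist y -4.0
a 0.35 travel [-1.69 -0.    0.18] twist y -6.8
a 0.45 travel [-2.38 -0.    0.13] twist y -9.7
a 0.5 travel [-2.72 -0.01  0.09] twist y -11.1
```

```bash
python3 -m creep '[{"travel":[-0.28,0,0.06],"twist":[0,-1.1,0]},{"travel":[-0.98,0,0.15],"twist":[0,-4,0]},{"travel":[-1.69,0,0.18],"twist":[0,-6.8,0]},{"travel":[-2.38,0,0.13],"twist":[0,-9.7,0]},{"travel":[-2.72,0,0.09],"twist":[0,-11.1,0]}]'
python3 - <<'E'
from h import *
st(); rarc([.58,.66,.74,.82,.85]); 
d=snap('side','s10'); d=ld('s10')
cv2.imwrite('pics/z10.png',cv2.resize(d['image'][130:280,250:450],None,fx=4,fy=4,interpolation=2))
E
```

```text
t: 11.6
eef_pos: [0.5927, -0.0857, 0.0529]
tool_rot: [[0.23, -0.087, 0.969], [0.018, 0.996, 0.086], [-0.973, -0.002, 0.231]]
ft_force: [3.7, -3.5, -4.8]
width: 0.0131
t 11.6 bath [-0.0335 -0.18    0.0529] pitch 76.7 y.ex 0.001 F [ 3.7 -3.5 -4.8] w 0.0131 q [-0.29, 0.58, 1.78, 0.16, 0.57, -2.07]
g [-0.0431 -0.1799  0.0938] r 0.07 rod angle est 0.503
a 0.58 travel [-0.51 -0.   -0.  ] twist y -2.2
a 0.66 travel [-1.04 -0.   -0.05] twist y -4.5
a 0.74 travel [-1.56 -0.   -0.13] twist y -6.8
a 0.82 travel [-2.06 -0.01 -0.26] twist y -9.1
a 0.85 travel [-2.24 -0.01 -0.31] twist y -9.9
```

View pics/z10.png

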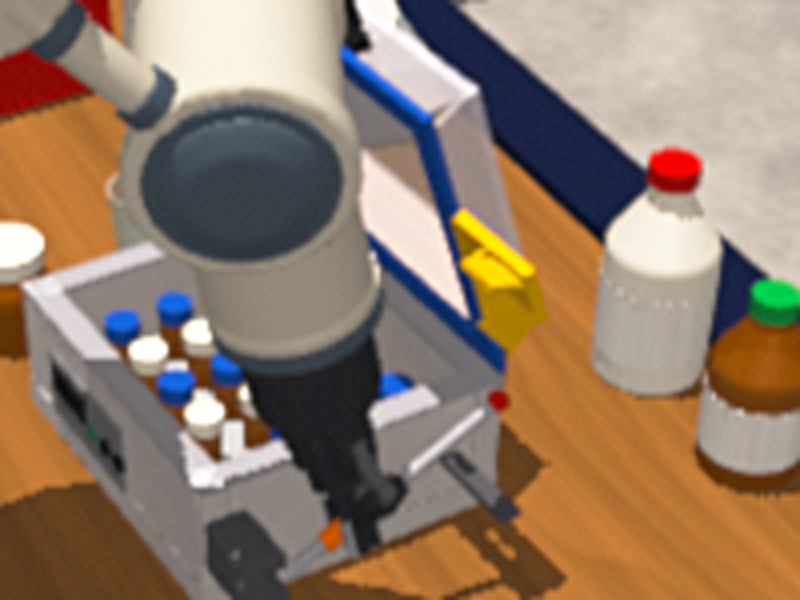

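```bash
python3 -m creep '[{"travel":[-0.51,0,0],"twist":[0,-2.2,0]},{"travel":[-1.04,0,-0.05],"twist":[0,-4.5,0]},{"travel":[-1.56,0,-0.13],"twist":[0,-6.8,0]},{"travel":[-2.06,0,-0.26],"twist":[0,-9,0]},{"travel":[-2.16,0,-0.29],"twist":[0,-9.5,0]}]'
python3 - <<'E'
from h import *
st(); rarc([.8,.82,.85]); 
for n,t in (('side','s11'),('scene','c11'),('wrist','w11')): snap(n,t)
d=ld('s11')
for t,bx in(('s11',(365,190,400,250)),('w11',(200,300,420,479)),('c11',(220,160,330,260))):
    c=ld(t); m=mask(c,(0,170,80),(4,255,255),bx)|mask(c,(176,170,80),(180,255,255),bx); p=px(m); print(t,len(p),p.mean(0) if len(p) else '', np.median([W2B(x) for x in dep(c,p)],0).round(4) if len(p) else '')
cv2.imwrite('pics/z11.png',cv2.resize(d['image'][130:280,250:450],None,fx=4,fy=4,interpolation=2))
E
```

```text
t: 12.15
eef_pos: [0.5846, -0.0864, 0.0731]
tool_rot: [[0.386, -0.087, 0.919], [0.032, 0.996, 0.081], [-0.922, -0.002, 0.387]]
ft_force: [4.2, -2.1, -4.5]
width: 0.0128
t 12.15 bath [-0.0415 -0.18    0.0731] pitch 67.2 y.ex 0.002 F [ 4.2 -2.1 -4.5] w 0.0128 q [-0.35, 0.53, 1.92, 0.47, 0.36, -2.42]
g [-0.0578 -0.1799  0.1118] r 0.0697 rod angle est 0.837
a 0.8 travel [0.23 0.   0.03] twist y 1.1
a 0.82 travel [0.11 0.   0.01] twist y 0.5
a 0.85 travel [-0.08 -0.   -0.01] twist y -0.4
s11 8 [365.375 218.   ] [ 0.0267 -0.1838  0.1889]
w11 0  
c11 0
```

View pics/z11.png

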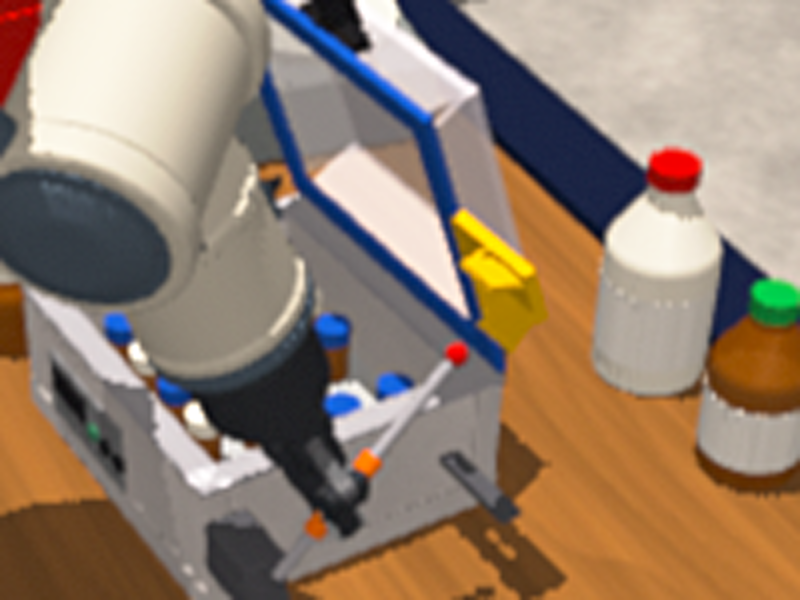

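View pics/w11.png

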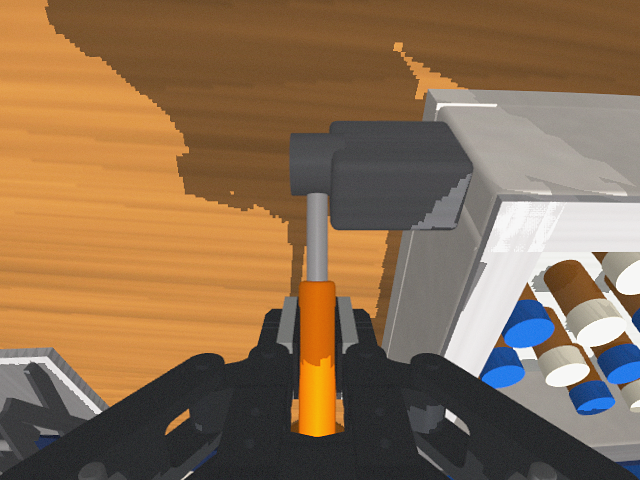

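```bash
cat >> h.py <<'E'
def ony(c,uv,y):
    o,v=ray(c,uv); a=W2B(o); b=W2B(o+v[0])-a; return a+b*(y-a[1])/b[1]
def ballang(t,bx):
    c=ld(t); m=mask(c,(0,170,80),(4,255,255),bx)|mask(c,(176,170,80),(180,255,255),bx); p=px(m).mean(0)
    q=ony(c,p,-.18); print(p.round(1),q.round(4),'ang',np.arctan2(q[2]-PV[1],q[0]-PV[0]).round(3),'len',np.hypot(q[2]-PV[1],q[0]-PV[0]).round(4))
E
python3 - <<'E'
from h import *
ballang('s11',(355,205,375,230)); ballang('s7',(365,235,390,260))
print(ony(ld('s11'),(364.2,218.2),-.18))
E
```

```text
[364. 218.] [ 0.0246 -0.18    0.1872] ang 0.778 len 0.1812
[378.2 247.8] [ 0.0749 -0.18    0.0752] ang 0.084 len 0.1801
[ 0.02523079 -0.18        0.18633816]
```

```bash
python3 -m creep '[{"travel":[-0.15,0,-0.03],"twist":[0,-0.6,0]},{"travel":[-0.32,0,-0.07],"twist":[0,-1.2,0]},{"travel":[-0.32,0,-0.07],"twist":[0,-1.2,0]}]'
python3 - <<'E'
from h import *
st(); rarc([.85]); snap('side','s12'); ballang('s12',(350,200,378,230))
E
```

```text
t: 12.6
eef_pos: [0.5832, -0.0864, 0.0752]
tool_rot: [[0.403, -0.088, 0.911], [0.034, 0.996, 0.081], [-0.915, -0.002, 0.405]]
ft_force: [1.3, -6.1, -2.2]
width: 0.0133
t 12.6 bath [-0.043  -0.1799  0.0752] pitch 66.1 y.ex 0.001 F [ 1.3 -6.1 -2.2] w 0.0133 q [-0.35, 0.52, 1.94, 0.54, 0.34, -2.49]
g [-0.06   -0.1798  0.1136] r 0.0697 rod angle est 0.878
a 0.85 travel [0.18 0.   0.03] twist y 0.8
[362.  216.9] [ 0.0189 -0.18    0.1925] ang 0.821 len 0.1811
```

```bash
python3 -m creep '[{"travel":[0,0,0],"twist":[0,0,0]},{"travel":[0,0,0],"twist":[0,0,0]},{"travel":[0,0,0],"twist":[0,0,0]},{"travel":[-1,0,0],"twist":[0,0,0]},{"travel":[-3,0,0],"twist":[0,0,0]}]' 0.45
python3 -m creep '[{"travel":[-3,0,0],"twist":[0,0,0]},{"travel":[-6,0,0],"twist":[0,2,0]},{"travel":[-9,0,0],"twist":[0,4,0]},{"travel":[-12,0,0],"twist":[0,6,0]},{"travel":[-15,0,0],"twist":[0,8,0]}]'
python3 - <<'E'
from h import *
st(); snap('side','s13'); ballang('s13',(350,200,378,230)); gp(hand(1.25,.245),118)
d=ld('s13'); cv2.imwrite('pics/z13.png',cv2.resize(d['image'][130:280,250:450],None,fx=4,fy=4,interpolation=2))
E
```

```text
t: 13.15
eef_pos: [0.57, -0.0867, 0.1021]
tool_rot: [[0.4, -0.088, 0.912], [0.035, 0.996, 0.081], [-0.916, -0.0, 0.402]]
ft_force: [-0.1, -0.7, 0.1]
width: 0.0471
t: 13.65
eef_pos: [0.509, -0.0926, 0.2415]
tool_rot: [[0.27, -0.087, 0.959], [0.021, 0.996, 0.084], [-0.963, -0.002, 0.271]]
ft_force: [0.4, 1.1, -0.5]
width: 0.0469
t 13.65 bath [-0.1174 -0.1794  0.2415] pitch 74.3 y.ex 0.002 F [ 0.4  1.1 -0.5] w 0.0469 q [-0.38, 0.19, 1.78, 0.15, 0.93, -2.11]
[362.  216.9] [ 0.0189 -0.18    0.1925] ang 0.821 len 0.1811
travel cm [-2.04 18.02 15.76] twist deg [-0.1 43.9  0.3]
```

View pics/z13.png

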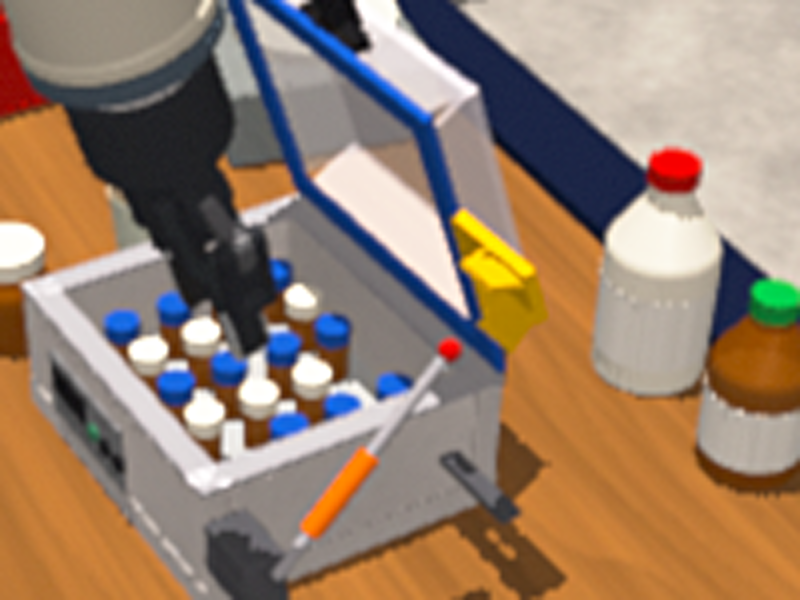

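Run:
```python
from h import *
R=Rt(np.radians(101)); go(B(0,0,.45),R)
```

```text
travel cm [-16.55  17.95  16.78] twist deg [-0.1 26.9  0.3]
```

```bash
python3 -m creep '[{"travel":[-4.5,1,0],"twist":[0,0,0]},{"travel":[-9,2,1],"twist":[0,0,0]},{"travel":[-14,3.5,1],"twist":[0,2,0]},{"travel":[-17,7,3],"twist":[0,7,0]},{"travel":[-18,11,5],"twist":[0,12,0]}]' 0.3
python3 - <<'E'
from h import *
st();R=Rt(np.radians(101)); go(B(0,0,.45),R)
E
```

```text
t: 14.2
eef_pos: [0.4991, 0.0169, 0.4315]
tool_rot: [[0.07, -0.083, 0.994], [0.001, 0.997, 0.083], [-0.998, -0.005, 0.07]]
ft_force: [2.0, -1.4, -0.3]
width: 0.0599
t 14.2 bath [-0.1176 -0.0695  0.4315] pitch 86.0 y.ex 0.006 F [ 2.  -1.4 -0.3] w 0.0599 q [-0.09, 0.12, 1.31, 0.01, 1.64, -1.74]
travel cm [-1.06  7.01 11.82] twist deg [-0.3 15.   0.3]
```

```bash
python3 -m creep '[{"travel":[-1.5,3,4],"twist":[0,4,0]},{"travel":[-1.5,6,8],"twist":[0,9,0]},{"travel":[-1.1,7,11.8],"twist":[0,15,0.3]},{"travel":[-1.1,7,11.8],"twist":[0,15,0.3]}]' 0.3
python3 - <<'E'
from h import *
st(); c=snap('wrist','w14'); snap('side','s14'); snap('scene','c14')
R=Rt(np.radians(118)); go(hand(1.24,.245)-(OFF+.07)*R[:,0],R)
E
```

```text
t: 14.6
eef_pos: [0.6133, 0.0991, 0.4404]
tool_rot: [[-0.203, -0.088, 0.975], [-0.015, 0.996, 0.087], [-0.979, 0.003, -0.203]]
ft_force: [-0.2, -0.4, -1.3]
width: 0.0599
t 14.6 bath [0.0035 0.0022 0.4404] pitch 101.7 y.ex 0.001 F [-0.2 -0.4 -1.3] w 0.0599 q [0.06, 0.51, 0.74, -0.0, 2.1, -1.6]
travel cm [ 6.23 -0.09  7.36] twist deg [-0.  16.8 -0.2]
```

View pics/w14.png

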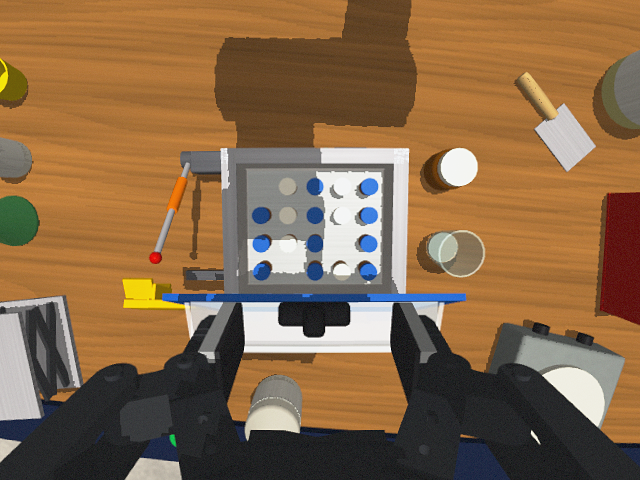

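```bash
python3 - <<'E'
from h import *
c=ld('w14')
for uv in [(314,310),(314,320),(314,330),(290,318)]: print(W2B(dep(c,[uv])[0]).round(4))
print('pred end',W2B(hand(1.24,.258)).round(4))
E
python3 -m creep '[{"travel":[1,0,3],"twist":[0,6,0]},{"travel":[3,0,6],"twist":[0,12,0]},{"travel":[6,0,7.4],"twist":[0,17,0]},{"travel":[6.2,-0.1,7.4],"twist":[0,17,0]}]' 0.3
python3 - <<'E'
from h import *
st(); gp(hand(1.24,.245),118)
E
```

```text
[3.510e-02 1.000e-04 3.545e-01]
[4.110e-02 1.000e-04 3.583e-01]
[4.780e-02 1.000e-04 3.598e-01]
[ 0.0536 -0.0196  0.313 ]
pred end [ 0.043  -0.      0.3565]
t: 15.15
eef_pos: [0.6704, 0.1013, 0.3623]
tool_rot: [[-0.483, -0.086, 0.871], [-0.038, 0.996, 0.077], [-0.875, 0.004, -0.485]]
ft_force: [0.7, -0.3, -2.9]
width: 0.0597
t 15.15 bath [ 0.0606 -0.0007  0.3623] pitch 119.0 y.ex 0.003 F [ 0.7 -0.3 -2.9] w 0.0597 q [0.07, 0.85, 0.38, -0.01, 2.43, -1.6]
travel cm [ 6.43  0.04 -0.22] twist deg [-0.  -1.  -0.3]
```

```bash
python3 -m creep '[{"travel":[2,0,-0.1],"twist":[0,0,0]},{"travel":[4,0,-0.2],"twist":[0,-1,0]},{"travel":[5.5,0,-0.2],"twist":[0,-1,0]},{"travel":[6.3,0,-0.2],"twist":[0,-1,0]},{"travel":[6.3,0,-0.2],"twist":[0,-1,0]}]' 0.3
python3 -m creep '[{"travel":[0,0,0],"twist":[0,0,0]},{"travel":[0,0,0],"twist":[0,0,0]},{"travel":[0,0,0],"twist":[0,0,0]},{"travel":[0,0,0],"twist":[0,0,0]},{"travel":[0,0,0],"twist":[0,0,0]}]' 1 45
python3 - <<'E'
from h import *
st(); arc([1.19,1.13,1.07,1.02,.97],.65)
E
```

```text
t: 15.65
eef_pos: [0.6381, 0.0992, 0.3175]
tool_rot: [[-0.453, -0.087, 0.887], [-0.036, 0.996, 0.079], [-0.891, 0.004, -0.455]]
ft_force: [1.0, -0.7, 0.2]
width: 0.06
t: 16.15
eef_pos: [0.6394, 0.0994, 0.3158]
tool_rot: [[-0.455, -0.088, 0.886], [-0.037, 0.996, 0.08], [-0.89, 0.004, -0.456]]
ft_force: [-0.7, -1.0, 5.5]
width: 0.0152
t 16.15 bath [2.950e-02 2.000e-04 3.158e-01] pitch 117.2 y.ex 0.001 F [-0.7 -1.   5.5] w 0.0152 q [0.07, 0.76, 0.66, -0.01, 2.2, -1.6]
g [ 0.0487 -0.      0.3532] r 0.2545 hood angle est 1.254
a 1.19 travel [ 1.08 -0.   -1.04] twist y -2.4
a 1.13 travel [ 2.16 -0.01 -1.95] twist y -4.6
a 1.07 travel [ 3.29 -0.01 -2.79] twist y -6.9
a 1.02 travel [ 4.27 -0.02 -3.44] twist y -8.7
a 0.97 travel [ 5.29 -0.02 -4.04] twist y -10.6
```

```bash
python3 -m creep '[{"travel":[0,0,0],"twist":[0,0,0]},{"travel":[0,0,0],"twist":[0,0,0]},{"travel":[0,0,0],"twist":[0,0,0]},{"travel":[0.8,0,0],"twist":[0,0,0]},{"travel":[0.8,0,0],"twist":[0,0,0]}]' 0.5
python3 -m creep '[{"travel":[0,0,0],"twist":[0,0,0]},{"travel":[0,0,0],"twist":[0,0,0]},{"travel":[0,0,0],"twist":[0,0,0]},{"travel":[0,0,0],"twist":[0,0,0]},{"travel":[0,0,0],"twist":[0,0,0]}]' 1 45
python3 - <<'E'
from h import *
st(); arc([1.19,1.13,1.07,1.02,.97],.65)
E
```

```text
t: 16.65
eef_pos: [0.6349, 0.0993, 0.3072]
tool_rot: [[-0.457, -0.088, 0.885], [-0.036, 0.996, 0.08], [-0.889, 0.004, -0.458]]
ft_force: [0.6, -0.2, -0.3]
width: 0.0425
t: 17.15
eef_pos: [0.6355, 0.0991, 0.3084]
tool_rot: [[-0.455, -0.088, 0.886], [-0.037, 0.996, 0.08], [-0.89, 0.004, -0.457]]
ft_force: [-1.0, -3.6, 1.8]
width: 0.0154
t 17.15 bath [2.560e-02 2.000e-04 3.084e-01] pitch 117.2 y.ex 0.001 F [-1.  -3.6  1.8] w 0.0154 q [0.07, 0.75, 0.69, -0.01, 2.17, -1.6]
g [0.0448 0.     0.3458] r 0.2482 hood angle est 1.232
a 1.19 travel [ 0.71 -0.   -0.66] twist y -1.6
a 1.13 travel [ 1.76 -0.01 -1.54] twist y -3.8
a 1.07 travel [ 2.86 -0.01 -2.36] twist y -6.0
a 1.02 travel [ 3.82 -0.01 -2.99] twist y -7.9
a 0.97 travel [ 4.82 -0.02 -3.57] twist y -9.8
```

```bash
python3 -m creep '[{"travel":[0.71,0,-0.66],"twist":[0,-1.6,0]},{"travel":[1.76,0,-1.54],"twist":[0,-3.8,0]},{"travel":[2.86,0,-2.36],"twist":[0,-6,0]},{"travel":[3.82,0,-2.99],"twist":[0,-7.9,0]},{"travel":[4.82,0,-3.57],"twist":[0,-9.8,0]}]'
python3 - <<'E'
from h import *
st(); arc([.95,.93,.91,.89,.87],.65); snap('side','s15'); ballang('s15',(350,200,378,230))
d=ld('s15'); cv2.imwrite('pics/z15.png',cv2.resize(d['image'][130:280,250:450],None,fx=4,fy=4,interpolation=2))
E
```

```text
t: 17.65
eef_pos: [0.582, 0.0943, 0.2822]
tool_rot: [[-0.295, -0.088, 0.952], [-0.022, 0.996, 0.085], [-0.955, 0.004, -0.296]]
ft_force: [2.2, -4.8, 3.4]
width: 0.0156
t 17.65 bath [-2.810e-02  2.000e-04  2.822e-01] pitch 107.2 y.ex 0.001 F [ 2.2 -4.8  3.4] w 0.0156 q [0.06, 0.56, 1.08, -0.0, 1.81, -1.6]
g [-1.570e-02  1.000e-04  3.223e-01] r 0.2486 hood angle est 0.97
a 0.95 travel [ 0.37 -0.   -0.29] twist y -0.8
a 0.93 travel [ 0.73 -0.   -0.57] twist y -1.5
a 0.91 travel [ 1.11 -0.   -0.84] twist y -2.2
a 0.89 travel [ 1.49 -0.01 -1.1 ] twist y -3.0
a 0.87 travel [ 1.87 -0.01 -1.36] twist y -3.7
[361.5 217.3] [ 0.0174 -0.18    0.192 ] ang 0.825 len 0.1797
```

View pics/z15.png

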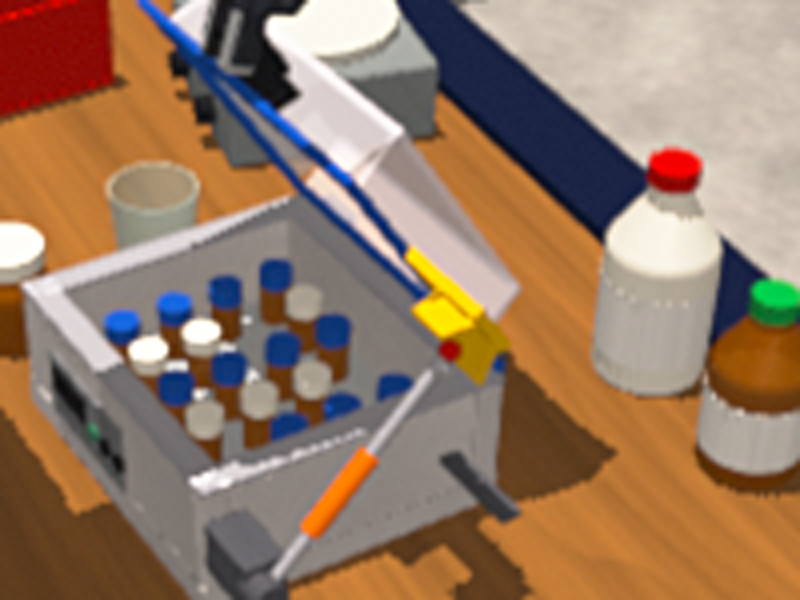

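The ball at (361,217) is entering the mouth of the socket. I'll lower in small steps and watch the force.

```bash
python3 -m creep '[{"travel":[0.37,0,-0.29],"twist":[0,-0.8,0]},{"travel":[0.73,0,-0.57],"twist":[0,-1.5,0]},{"travel":[1.11,0,-0.84],"twist":[0,-2.2,0]}]'
python3 - <<'E'
from h import *
st(); arc([.9,.89,.88,.87,.86,.85],.65); snap('side','s16'); d=ld('s16'); cv2.imwrite('pics/z16.png',cv2.resize(d['image'][130:280,250:450],None,fx=4,fy=4,interpolation=2))
E
```

```text
t: 18.0
eef_pos: [0.5707, 0.0933, 0.2744]
tool_rot: [[-0.259, -0.088, 0.962], [-0.019, 0.996, 0.086], [-0.966, 0.004, -0.26]]
ft_force: [-2.6, -5.4, 9.9]
width: 0.0154
t 18.0 bath [-3.940e-02  2.000e-04  2.744e-01] pitch 105.1 y.ex 0.001 F [-2.6 -5.4  9.9] w 0.0154 q [0.06, 0.52, 1.15, -0.0, 1.73, -1.6]
g [-2.850e-02  1.000e-04  3.149e-01] r 0.2488 hood angle est 0.911
a 0.9 travel [ 0.2  -0.   -0.15] twist y -0.4
a 0.89 travel [ 0.39 -0.   -0.29] twist y -0.8
a 0.88 travel [ 0.57 -0.   -0.43] twist y -1.1
a 0.87 travel [ 0.76 -0.   -0.56] twist y -1.5
a 0.86 travel [ 0.95 -0.   -0.69] twist y -1.9
a 0.85 travel [ 1.14 -0.   -0.82] twist y -2.3
```

View pics/z16.png

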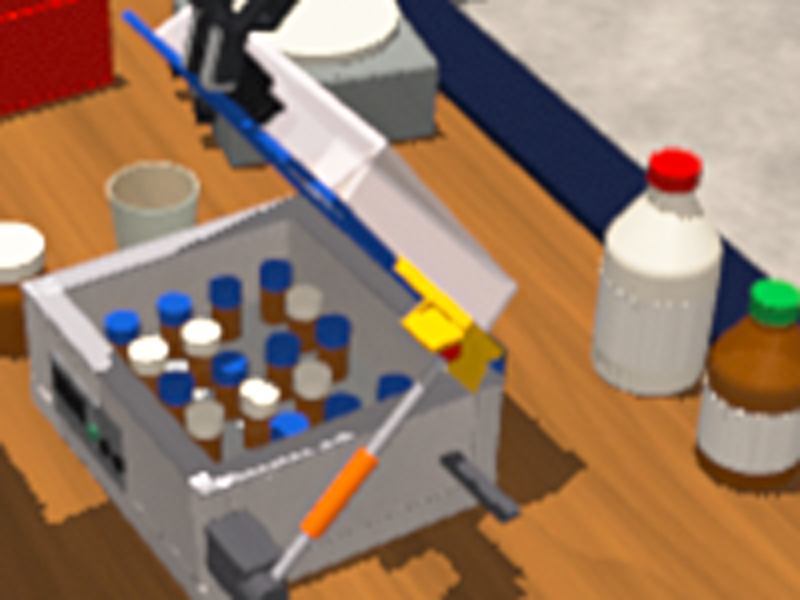

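```bash
python3 -m creep '[{"travel":[0.2,0,-0.15],"twist":[0,-0.4,0]},{"travel":[0.39,0,-0.29],"twist":[0,-0.8,0]},{"travel":[0.39,0,-0.29],"twist":[0,-0.8,0]}]'
python3 - <<'E'
from h import *
st(); arc([.88,.87,.86,.85],.65)
E
```

```text
t: 18.35
eef_pos: [0.5667, 0.093, 0.2712]
tool_rot: [[-0.247, -0.088, 0.965], [-0.018, 0.996, 0.086], [-0.969, 0.003, -0.247]]
ft_force: [-3.8, -5.2, 7.2]
width: 0.0154
t 18.35 bath [-4.350e-02  2.000e-04  2.712e-01] pitch 104.3 y.ex 0.001 F [-3.8 -5.2  7.2] w 0.0154 q [0.06, 0.51, 1.18, -0.0, 1.7, -1.6]
g [-3.310e-02  1.000e-04  3.119e-01] r 0.2488 hood angle est 0.889
a 0.88 travel [ 0.16 -0.   -0.12] twist y -0.3
a 0.87 travel [ 0.35 -0.   -0.26] twist y -0.7
a 0.86 travel [ 0.54 -0.   -0.39] twist y -1.1
a 0.85 travel [ 0.73 -0.   -0.53] twist y -1.4
```

```bash
python3 -m creep '[{"travel":[0.16,0,-0.12],"twist":[0,-0.3,0]},{"travel":[0.35,0,-0.26],"twist":[0,-0.7,0]},{"travel":[0.35,0,-0.26],"twist":[0,-0.7,0]}]'
python3 - <<'E'
from h import *
st(); arc([.87,.86,.85],.65); snap('side','s17'); d=ld('s17'); cv2.imwrite('pics/z17.png',cv2.resize(d['image'][130:280,250:450],None,fx=4,fy=4,interpolation=2))
E
```

```text
t: 18.65
eef_pos: [0.5633, 0.0927, 0.2685]
tool_rot: [[-0.235, -0.088, 0.968], [-0.017, 0.996, 0.086], [-0.972, 0.003, -0.236]]
ft_force: [-4.3, -6.0, 8.9]
width: 0.0156
t 18.65 bath [-4.690e-02  2.000e-04  2.685e-01] pitch 103.6 y.ex 0.001 F [-4.3 -6.   8.9] w 0.0156 q [0.06, 0.5, 1.2, -0.0, 1.68, -1.6]
g [-3.700e-02  1.000e-04  3.093e-01] r 0.2488 hood angle est 0.87
a 0.87 travel [-0.  0.  0.] twist y 0.0
a 0.86 travel [ 0.18 -0.   -0.13] twist y -0.4
a 0.85 travel [ 0.37 -0.   -0.27] twist y -0.7
```

View pics/z17.png

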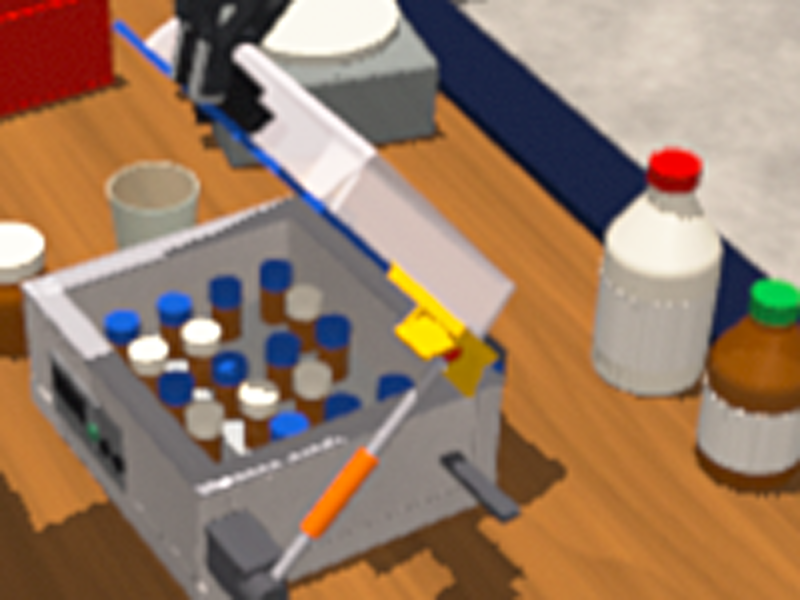

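```bash
python3 -m creep '[{"travel":[0.09,0,-0.06],"twist":[0,-0.2,0]},{"travel":[0.09,0,-0.06],"twist":[0,-0.2,0]}]'
python3 - <<'E'
from h import *
st(); arc([.86,.85],.65)
E
```

```text
t: 18.9
eef_pos: [0.5626, 0.0926, 0.2679]
tool_rot: [[-0.232, -0.088, 0.969], [-0.017, 0.996, 0.086], [-0.973, 0.003, -0.232]]
ft_force: [-4.3, -5.6, 9.8]
width: 0.0156
t 18.9 bath [-4.760e-02  2.000e-04  2.679e-01] pitch 103.4 y.ex 0.001 F [-4.3 -5.6  9.8] w 0.0156 q [0.06, 0.5, 1.21, -0.0, 1.67, -1.6]
g [-3.780e-02  1.000e-04  3.088e-01] r 0.2488 hood angle est 0.866
a 0.86 travel [ 0.11 -0.   -0.08] twist y -0.2
a 0.85 travel [ 0.3  -0.   -0.22] twist y -0.6
```

```bash
for i in 1 2; do python3 -m creep '[{"travel":[0.1,0,-0.07],"twist":[0,-0.2,0]},{"travel":[0.1,0,-0.07],"twist":[0,-0.2,0]}]' | grep -E "ft|eef"; done
python3 - <<'E'
from h import *
st(); arc([.85,.84],.65); snap('side','s18');d=ld('s18'); cv2.imwrite('pics/z18.png',cv2.resize(d['image'][170:245,310:410],None,fx=8,fy=8,interpolation=2))
E
```

```text
eef_pos: [0.5617, 0.0925, 0.2671]
ft_force: [-4.6, -6.4, 8.4]
eef_pos: [0.5608, 0.0925, 0.2663]
ft_force: [-3.7, -5.7, 10.0]
t 19.3 bath [-0.0493  0.0003  0.2663] pitch 103.0 y.ex 0.001 F [-3.7 -5.7 10. ] w 0.0153 q [0.06, 0.49, 1.22, -0.0, 1.66, -1.6]
g [-3.990e-02  1.000e-04  3.073e-01] r 0.2488 hood angle est 0.856
a 0.85 travel [ 0.1  -0.   -0.08] twist y -0.2
a 0.84 travel [ 0.29 -0.   -0.21] twist y -0.6
```

View pics/z18.png

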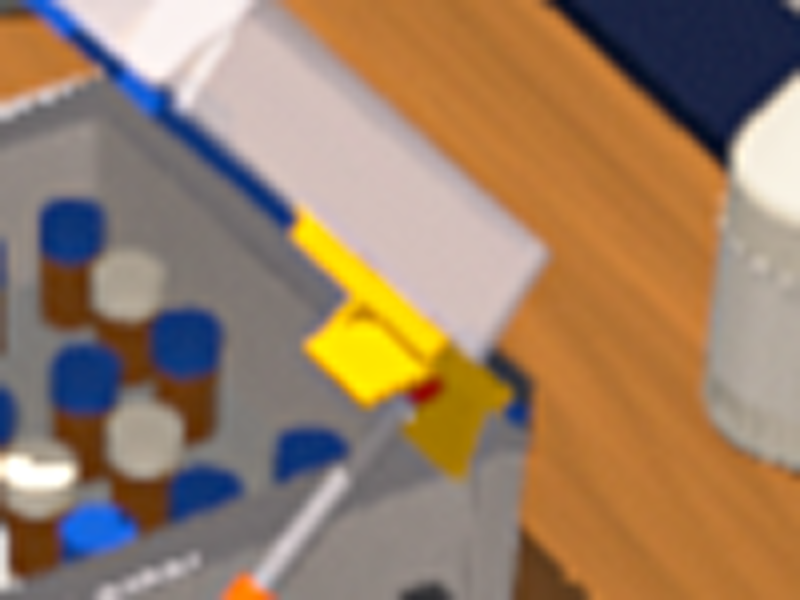

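```bash
for i in 1 2; do python3 -m creep '[{"travel":[0.1,0,-0.07],"twist":[0,-0.2,0]},{"travel":[0.1,0,-0.07],"twist":[0,-0.2,0]}]' | grep -E "ft|eef"; done
python3 - <<'E'
from h import *
st(); arc([.85,.84],.65)
E
```

```text
eef_pos: [0.5604, 0.0924, 0.2658]
ft_force: [-1.6, -5.9, 12.9]
eef_pos: [0.56, 0.0924, 0.2654]
ft_force: [1.2, -5.3, 16.9]
t 19.75 bath [-0.0501  0.0003  0.2654] pitch 102.5 y.ex 0.001 F [ 1.2 -5.3 16.9] w 0.0156 q [0.06, 0.48, 1.23, -0.0, 1.64, -1.6]
g [-4.110e-02  1.000e-04  3.064e-01] r 0.2488 hood angle est 0.85
a 0.85 travel [-0.01  0.    0.  ] twist y 0.0
a 0.84 travel [ 0.18 -0.   -0.13] twist y -0.4
```

The force rose by about 8 N while motion nearly stopped, so the ball is on the socket roof. I'll hold, check, then press briefly.

```bash
python3 -m creep '[{"travel":[0.03,0,-0.02],"twist":[0,0,0]},{"travel":[0.03,0,-0.02],"twist":[0,0,0]},{"travel":[0.03,0,-0.02],"twist":[0,0,0]},{"travel":[0.03,0,-0.02],"twist":[0,0,0]},{"travel":[0.03,0,-0.02],"twist":[0,0,0]}]'
python3 - <<'E'
from h import *
st(); arc([.84],.65); snap('side','s19');d=ld('s19'); cv2.imwrite('pics/z19.png',cv2.resize(d['image'][170:245,310:410],None,fx=8,fy=8,interpolation=2)); ballang('s19',(350,195,378,230))
E
```

```text
t: 20.25
eef_pos: [0.56, 0.0924, 0.2653]
tool_rot: [[-0.215, -0.088, 0.973], [-0.016, 0.996, 0.086], [-0.976, 0.003, -0.216]]
ft_force: [1.6, -5.3, 18.5]
width: 0.0152
t 20.25 bath [-0.0502  0.0003  0.2653] pitch 102.5 y.ex 0.001 F [ 1.6 -5.3 18.5] w 0.0152 q [0.06, 0.48, 1.23, -0.0, 1.64, -1.6]
g [-4.110e-02  1.000e-04  3.063e-01] r 0.2488 hood angle est 0.849
a 0.84 travel [ 0.17 -0.   -0.13] twist y -0.3
[361.5 219. ] [ 0.0177 -0.18    0.187 ] ang 0.805 len 0.1762
```

View pics/z19.png

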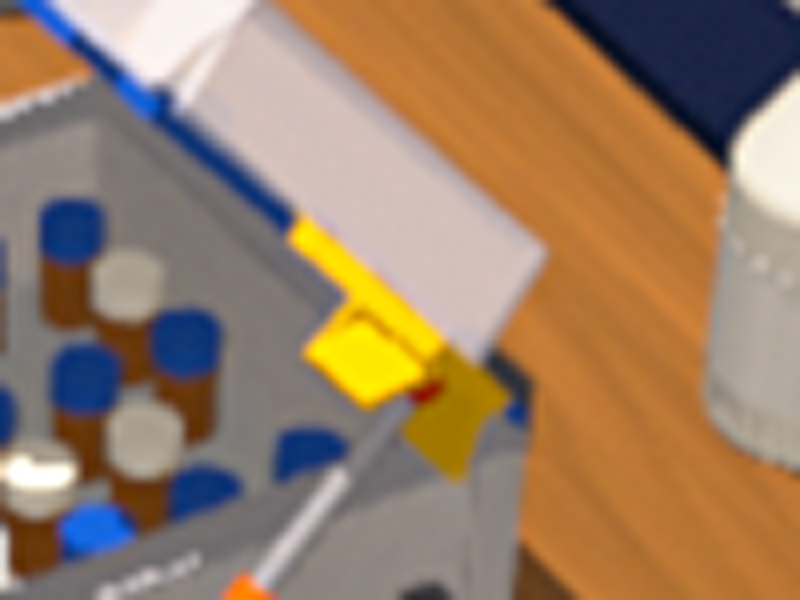

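```bash
python3 -m creep '[{"travel":[-0.1,0,0.07],"twist":[0,0.1,0]},{"travel":[-0.15,0,0.11],"twist":[0,0.2,0]},{"travel":[-0.15,0,0.11],"twist":[0,0.2,0]}]'
python3 -m creep '[{"travel":[0,0,0],"twist":[0,0,0]},{"travel":[0,0,0],"twist":[0,0,0]},{"travel":[0,0,0],"twist":[0,0,0]},{"travel":[0,0,0],"twist":[0,0,0]},{"travel":[0,0,0],"twist":[0,0,0]}]' 0.3
python3 - <<'E'
from h import *
st(); c=snap('wrist','w20')
E
```

```text
t: 20.6
eef_pos: [0.5606, 0.0925, 0.266]
tool_rot: [[-0.221, -0.088, 0.971], [-0.016, 0.996, 0.086], [-0.975, 0.003, -0.221]]
ft_force: [-3.3, -5.8, 14.3]
width: 0.015
t: 21.1
eef_pos: [0.5601, 0.0929, 0.2647]
tool_rot: [[-0.223, -0.088, 0.971], [-0.015, 0.996, 0.087], [-0.975, 0.004, -0.223]]
ft_force: [-0.4, 0.1, 0.8]
width: 0.0597
t 21.1 bath [-0.05    0.0008  0.2647] pitch 102.9 y.ex 0.001 F [-0.4  0.1  0.8] w 0.0597 q [0.06, 0.49, 1.23, -0.0, 1.65, -1.6]
```

View pics/w20.png

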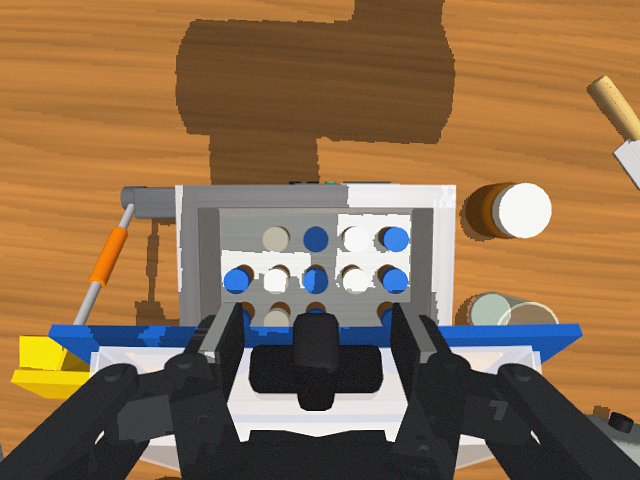

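The wrist view shows the fin free between the open fingers at (317,360). The hood is held by the rod, and I'm retreating straight back.

```bash
python3 -m creep '[{"travel":[-2,0,0],"twist":[0,0,0]},{"travel":[-5,0,0],"twist":[0,0,0]},{"travel":[-8,0,0],"twist":[0,0,0]},{"travel":[-12,0,0],"twist":[0,0,0]},{"travel":[-15,0,0],"twist":[0,0,0]}]'
python3 -m creep '[{"travel":[0,0,0],"twist":[0,0,0]},{"travel":[0,0,0],"twist":[0,0,0]},{"travel":[0,0,0],"twist":[0,0,0]},{"travel":[0,0,0],"twist":[0,0,0]},{"travel":[0,0,0],"twist":[0,0,0]}]'
python3 - <<'E'
from h import *
st(); 
for n,t in (('side','s21'),('scene','c21'),('wrist','w21')): snap(n,t)
d=ld('s21'); cv2.imwrite('pics/z21.png',cv2.resize(d['image'][130:280,250:450],None,fx=4,fy=4,interpolation=2))
m=mask(d,(105,150,80),(125,255,255),(260,110,400,215)); q=np.array([W2B(x) for x in dep(d,px(m))]); q=q[(q[:,2]>.1)&(q[:,2]<.35)&(abs(q[:,1])<.14)]
n=np.linalg.svd(q-q.mean(0),full_matrices=False)[2][2]; print(n.round(3),len(q),'hood',np.arctan2(abs(n[0]),abs(n[2])))
c=ld('w21')
m=mask(c,(105,150,80),(125,255,255)); q=np.array([W2B(x) for x in dep(c,px(m))]); q=q[(q[:,2]>.15)&(q[:,2]<.35)&(abs(q[:,1])<.14)]
n=np.linalg.svd(q-q.mean(0),full_matrices=False)[2][2]; print(n.round(3),len(q),'hood w',np.arctan2(abs(n[0]),abs(n[2])))
# rod from sleeve, side
m=mask(d,(4,190,150),(14,255,255),(300,200,370,290)); p=px(m).astype(np.float32); vx,vy,x0,y0=cv2.fitLine(p,cv2.DIST_L2,0,.01,.01).ravel()
a=ony(d,(x0-8*vx,y0-8*vy),-.18);b=ony(d,(x0+8*vx,y0+8*vy),-.18); print('rod ang',np.arctan(abs((b-a)[2]/(b-a)[0])), a,b); ballang('s21',(350,195,378,230))
E
```

```text
t: 21.65
eef_pos: [0.5939, 0.0952, 0.4133]
tool_rot: [[-0.221, -0.088, 0.971], [-0.015, 0.996, 0.087], [-0.975, 0.004, -0.222]]
ft_force: [0.9, 0.4, 0.3]
width: 0.0597
t: 22.15
eef_pos: [0.5932, 0.0951, 0.4104]
tool_rot: [[-0.224, -0.088, 0.971], [-0.016, 0.996, 0.087], [-0.974, 0.004, -0.224]]
ft_force: [-0.4, 0.6, 0.3]
width: 0.0599
t 22.15 bath [-0.0169  0.      0.4104] pitch 103.0 y.ex 0.001 F [-0.4  0.6  0.3] w 0.0599 q [0.06, 0.48, 0.86, -0.0, 2.02, -1.6]
[-0.758  0.001 -0.652] 163 hood 0.8600744250306843
[-0.736  0.001 -0.677] 3898 hood w 0.8271799771952312
rod ang 0.8030943906316621 [-0.06412229 -0.18        0.10191466] [-0.03785917 -0.18        0.12912413]
[361.5 219. ] [ 0.0177 -0.18    0.187 ] ang 0.805 len 0.1762
```

View pics/z21.png

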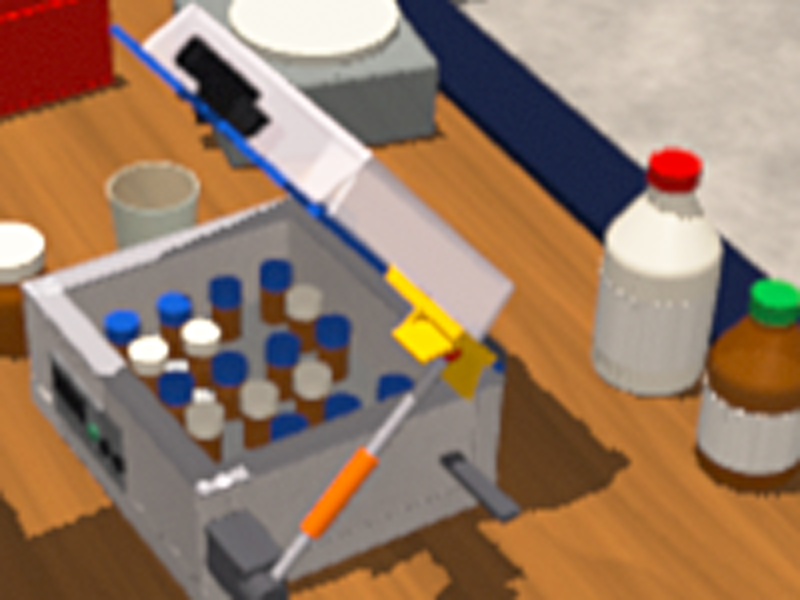

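View pics/c21.png

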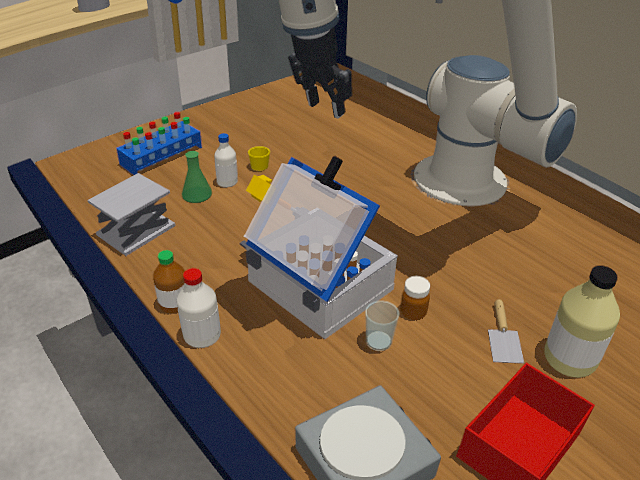

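```bash
python3 -m creep '[{"travel":[-1,0,0],"twist":[0,0,0]},{"travel":[-1,0,0],"twist":[0,0,0]},{"travel":[-1,0,0],"twist":[0,0,0]},{"travel":[-1,0,0],"twist":[0,0,0]},{"travel":[-1,0,0],"twist":[0,0,0]}]'
python3 - <<'E'
from h import *
snap('side','s22'); a=ld('s21')['image'];b=ld('s22')['image']; dd=cv2.absdiff(a,b).max(2)[130:280,290:400]; print((dd>60).sum(), dd.mean())
s0=ld('scene0'); s1=ld('c21')
for nm,(x0,y0,x1,y1) in dict(beaker=(360,295,405,360),jar=(398,270,435,320),flask=(178,150,215,205),reagent=(210,130,242,190),cup=(244,142,275,175),spatula=(485,295,530,370)).items():
    d=cv2.absdiff(s0['image'],s1['image']).max(2)[y0:y1,x0:x1]; print(nm,(d>60).mean().round(3))
E
```

```text
t: 22.8
eef_pos: [0.5957, 0.0953, 0.4206]
tool_rot: [[-0.223, -0.088, 0.971], [-0.015, 0.996, 0.086], [-0.975, 0.004, -0.223]]
ft_force: [0.3, 0.1, 0.9]
width: 0.0598
73 2.0072121212121212
beaker 0.0
jar 0.095
flask 0.0
reagent 0.0
cup 0.0
spatula 0.14
```

Run:
```python
from h import *
for t in('s21','s22'):
    c=ld(t); print([px(mask(c,lo,hi,bx)).mean(0).round(2) for lo,hi,bx in [((22,150,120),(32,255,255),(335,185,385,235)),((105,150,80),(125,255,255),(270,130,385,225)),((4,190,150),(14,255,255),(300,200,370,290))]])
dd=cv2.absdiff(ld('s21')['image'],ld('s22')['image']).max(2); p=px(dd[130:280,290:400]>60); print(np.unique(p//10*10+[290,130],axis=0,return_counts=True))
manip.get_state()['t']
for t in('scene0','c21'):
    c=ld(t); print(t,px(mask(c,(0,0,170),(180,60,255),(398,272,435,300))).mean(0),px(mask(c,(12,100,150),(25,255,255),(490,295,512,332))).mean(0))
```

```text
[array([359.13, 213.82]), array([309.78, 197.32]), array([335.42, 252.62])]
[array([359.08, 213.69]), array([309.73, 198.1 ]), array([335.37, 252.68])]
(array([[300, 160],
       [310, 160],
       [310, 170],
       [310, 240],
       [320, 170],
       [380, 210],
       [380, 220],
       [390, 220],
       [390, 230]]), array([16, 13, 14,  5,  2,  2, 13,  1,  7]))
scene0 [417.12244898 284.26239067] [499.89487179 313.68205128]
c21 [417.11661808 284.3090379 ] [501.07606679 310.84601113]
```

```bash
python3 -c "
from cell import manip; print(manip.sign_off())"
```

```text
the job is handed in; nothing more can be done
None
```

The hood is resting on the prop rod with the red ball in the yellow socket, and I handed the job in at about 23 s of the 67 s allowed.

I opened the hood by its handle to about 1.24 rad, where it stayed up by itself. I then swung the rod to about 0.82 rad and let go of it. Next I lowered the hood onto the ball and pressed down for about half a second before releasing and backing off.

**Press:** the push at the handle rose by about 10 N while the hood stopped moving. I estimate about 20 N on the rod. That comes from the handle force and was not measured at the rod.

**Last checks:**
- **Hood angle:** it read 0.86 rad from the side camera and 0.83 rad from the wrist camera. The two disagree slightly, but both are in range.
- **Rod angle:** about 0.80 to 0.81 rad.
- **Ball in socket:** the ball shows between the socket's walls. The computed ball and seat positions agree to about 1 mm, though that comes from estimated angles.
- **At rest:** two pictures 0.6 s apart show the socket and sleeve unmoved. The blue rim's pixels shifted by under 1 pixel.
- **Robot clear:** the wrist force is about zero and the gripper is well clear of everything.
- **Bystanders:** the beaker, flask, cup and reagent bottle look unchanged, and the jar's lid is in the same place. My colour check on the spatula differed by about 3 pixels; I put this down to shadow and wood colour, since it looks in the same place by eye.

**Failed and disagreeing:**
- **First handle grasp:** it closed on air above the fin. The wrist camera showed the fingertips about 40 mm short of the stated tool point, so I used the measured offset from then on.
- **Second handle grasp, before lowering:** it stopped about 9 mm short, so I redid it.

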